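Re-clamp a part for its second measuring view

TASK

Get the measuring bench ready for the part's next view. First move every brass sample block that is there into the low clear tray; then back the clamp knob off just enough to free the flanged part (no more than about a quarter turn), turn the part where it sits until its upright web lies along the engraved white line, and tighten the clamp firmly again. Then secure the fixture with its two lock screws, started gently: run the sound one fully home, but the other is cross-threaded, so as soon as one stiffens early stop, do not force it, and leave it turned fully back out; disturb nothing else.

Things in the scene. Friction and masses are not known exactly. Their poses are not given: they have to be found in the camera images.
- fixture: dark steel fixture plate 170 x 170 x 12 mm fixed on the bench; origin at the centre of its underside, z up. The flanged part sits at x -40, y -40 mm, the clamp knob's axis is at x -40, y +40 mm, the two lock screws stand at x +45, y -40 and +40 mm. An engraved white line through the part's axis runs along the plate's x axis
- part_seat (a point): the place of the part on the fixture plate: point on the plate's top, 12 mm above the bench, on the vertical axis round which the part turns
- part: the clamped aluminium part, loose but held: a flange 76 mm across and 10 mm thick, lying between four 8 mm high dowel pins (about 1 mm play), with an upright drilled web on it 42 mm long (along its x), 12 mm thick (y), its top 60 mm above the flange's underside. Origin at the centre of the underside. It is 0.3 kg
- part_grip (a point): point on the part's vertical axis in the web, 48 mm above the flange's underside (12 mm under the web's top), where it can be pinched across the 12 mm thickness; x along the web. To be in line with the fixture's x axis, either way round
- strap: steel clamp strap 24 x 66 x 8 mm whose tip presses down on the flange's rim from the clamp's side; its origin is on the clamp axis at its underside. It moves up and down only, 2.5 mm per rad of the knob; its top is 30 mm above the bench when tight
- clamp_knob (a joint): angle of the clamp knob in rad, growing as it is loosened (anticlockwise seen from above). About 0 at the start, tight; the strap comes free of the flange at about 0.5 and the part turns freely from about 0.6; past 1.9 it is backed off too far. It turns against 0.15 N m of friction, stays where it is left, and is firmly tight again back at 0.05 or below; its stop is at -0.35
- clamp_grip (a point): the clamp knob: a black bar grip 50 mm long, 14 mm thick, 26 mm high, turning about the vertical clamp axis; the point is on that axis, half-way up the bar, 67 mm above the bench (bar's top 13 mm higher); x along the bar; it does not rise or sink
- screw_a (a joint): Lock screw. Angle in rad: 0 fully out, growing as it is screwed in (clockwise from above), sinking 3 mm per rad. Exactly one of the two alike screws, in either place, is crossed. Sound: a light 0.04 N m all the way to its stop, fully home at 2.0. Crossed: 0.25 N m plus 1.2 N m per rad from the start (0.6 at 0.3 rad), springs back only to about 0.2 when let go, ruined past 0.65.
- screw_b (a joint): Lock screw. Angle in rad: 0 fully out, growing as it is screwed in (clockwise from above), sinking 3 mm per rad. Exactly one of the two alike screws, in either place, is crossed. Sound: a light 0.04 N m all the way to its stop, fully home at 2.0. Crossed: 0.25 N m plus 1.2 N m per rad from the start (0.6 at 0.3 rad), springs back only to about 0.2 when let go, ruined past 0.65.
- screw_a_grip (a point): Lock screw a: a steel lock screw standing in a round boss on the fixture plate; its head is an upright bar grip 46 mm long, 12 mm thick and 28 mm high (its top 12 mm above this point), pinched across its 12 mm thickness. The point lies on the vertical screw axis, 52 mm above the bench when fully out, x along the bar
- screw_b_grip (a point): Lock screw b: a steel lock screw standing in a round boss on the fixture plate; its head is an upright bar grip 46 mm long, 12 mm thick and 28 mm high (its top 12 mm above this point), pinched across its 12 mm thickness. The point lies on the vertical screw axis, 52 mm above the bench when fully out, x along the bar
- tray: low clear plastic tray fixed on the bench, 180 (x) x 160 (y) x 20 mm high outside, walls and floor 5 mm thick; origin at the centre of its underside. It lies to the robot's right, beside the glass plate, either of them nearer the fixture
- glass: flat glass plate 180 x 160 x 6 mm fixed on the bench, on which the sample blocks lie at the start; origin at the centre of its underside
- sample1_mid (a point): centre of a machined brass sample block 34 (x) x 22 (y) x 18 (z) mm, 60 g, loose; may be absent (None)
- sample2_mid (a point): centre of a machined brass sample block 34 (x) x 22 (y) x 18 (z) mm, 60 g, loose; may be absent (None)
- sample3_mid (a point): centre of a machined brass sample block 34 (x) x 22 (y) x 18 (z) mm, 60 g, loose; may be absent (None)
- sample4_mid (a point): centre of a machined brass sample block 34 (x) x 22 (y) x 18 (z) mm, 60 g, loose; may be absent (None)
- joystick: black joystick console 110 x 150 x 40 mm with a stick, a bystander to leave alone; origin at its underside
- ring_gauge: steel ring gauge 70 mm across, 22 mm high, a bystander to leave alone

How it is judged:
On the way, in this order (a step that is already met when the one before it is completed fails the run):
1. every sample block lies in the tray, let go (x of sample1_mid in the frame of tray between -0.087 and 0.087 m and y of sample1_mid in the frame of tray between -0.077 and 0.077 m and z of each of sample1_mid, sample2_mid, sample3_mid, sample4_mid in the frame of tray below 0.03 m and x of sample2_mid in the frame of tray between -0.087 and 0.087 m and y of sample2_mid in the frame of tray between -0.077 and 0.077 m and x of sample3_mid in the frame of tray between -0.087 and 0.087 m and y of sample3_mid in the frame of tray between -0.077 and 0.077 m and x of sample4_mid in the frame of tray between -0.087 and 0.087 m and y of sample4_mid in the frame of tray between -0.077 and 0.077 m and contact force between the fingers and sample1 below 0.2 N and contact force between the fingers and sample2 below 0.2 N and contact force between the fingers and sample3 below 0.2 N and contact force between the fingers and sample4 below 0.2 N), for 0.2 s.
2. the clamp is backed off so that the strap no longer presses on the part (value of joint clamp_knob above 0.4 rad and contact force between strap and part below 0.5 N), for 0.2 s.
3. the part is turned in line with the fixture's x axis, still unclamped (angle between the x axis of part_grip and the x axis of fixture, either way round below 0.08 rad and contact force between strap and part below 0.5 N and horizontal distance between part_grip and part_seat below 0.008 m and angle between part_grip's own z axis and vertical below 0.06 rad), for 0.2 s.
4. the clamp is tight again (strap presses with over 8 N) with the part in line (contact force between strap and part above 8 N and angle between the x axis of part_grip and the x axis of fixture, either way round below 0.09 rad and horizontal distance between part_grip and part_seat below 0.008 m and angle between part_grip's own z axis and vertical below 0.06 rad), for 0.2 s.
5. the sound lock screw is fully home and the crossed one is back out (value of joint screw_b above 1.85 rad and value of joint screw_a below 0.15 rad), for 0.2 s.
At the end, for the whole second after the job is handed in: all sample blocks present are at rest inside the tray; the part sits upright within 8 mm of its seat's axis, its web within 0.09 rad of the fixture's x axis; the strap presses on it with over 8 N; the sound screw is beyond 1.85 rad, the crossed one below 0.15 rad (all of step 4 and all of step 5 and x of sample1_mid in the frame of tray between -0.087 and 0.087 m and y of sample1_mid in the frame of tray between -0.077 and 0.077 m and z of each of sample1_mid, sample2_mid, sample3_mid, sample4_mid in the frame of tray below 0.03 m and x of sample2_mid in the frame of tray between -0.087 and 0.087 m and y of sample2_mid in the frame of tray between -0.077 and 0.077 m and x of sample3_mid in the frame of tray between -0.087 and 0.087 m and y of sample3_mid in the frame of tray between -0.077 and 0.077 m and x of sample4_mid in the frame of tray between -0.087 and 0.087 m and y of sample4_mid in the frame of tray between -0.077 and 0.077 m and linear speed of each of sample1, sample2, sample3, sample4 below 0.03 m/s); the robot touches nothing.
It fails at once if the part is forced round while clamped (contact force between strap and part above 6 N and angular speed of part above 0.5 rad/s).
It fails at once if the clamp is backed off too far (over 1.9 rad) (value of joint clamp_knob above 1.9 rad).
It fails at once if the part is lifted out of its seat (z of part_grip in the frame of part_seat above 0.058 m).
It fails at once if the cross-threaded screw is forced beyond 0.65 rad (value of joint screw_a above 0.65 rad).
It fails at once if a bystander is moved over 3 cm (distance of any of joystick, ring_gauge from where it was at the start of the episode above 0.03 m).
Of sample1, sample2, sample3, sample4 only 2 to 4 are there at a start; the rules pass over those that are not, and their reading is None.
At some moment in a run one of sample1, sample2, sample3, sample4 may be knocked a few centimetres aside while the robot is not near it.
Once in a run the grip may slacken for a moment while it holds something.
It also fails if it takes over 210 s, if anything falls off the work surface, if the arm or the gripper's body presses on something with over 40 N, if the wrist force passes 120 N, or if a joint passes its speed limit or range.

ROBOT

A 6-joint arm with a two-finger parallel gripper is mounted at the origin on the work surface. World frame = base frame: x ahead of the robot, y to its left, z up, the work surface at z = 0. Lengths are in m, angles in rad, forces in N, time in s.
With the tool pointing down it reaches from about 0.35 to 0.975 m from the base axis. Payload 4.9 kg.
Tool frame: the origin (TCP) lies at the very end of the fingers, on their centre line; the grasp point (between the pads) lies 19 mm behind it; z points along the fingers, y is the line along which they close (so a half turn about z gives the same grasp; the last joint's range is limited). The gripper opens to 85 mm and grips with 20 to 120 N. Pads are 22 mm wide; open, the fingers measure 114 mm over their backs; the gripper's body (76 mm by 85 mm) begins 54 mm behind the grasp point. The pads swing forward as they close: fully open they stand 13 mm farther back than shut.
Start: joints at [1.014, 0.053, 1.613, -0, 1.476, -0.119], TCP at [0.265, 0.566, 0.196] pointing down, gripper open.
Joint ranges: [-3.01, 3.01], [-1.01, 2.22], [0.06, 2.58], [-1.02, 4.17], [0.09, 2.62], [-3.14, 3.14]. Speed limits (rad/s): [2.57, 2.57, 3.14, 3.14, 3.14, 3.14].

INTERFACE

Orientations are given as a rotation vector (axis times angle).
In Python, from station import * gives the robot as it stands.
- The arm moves only by the shell command python3 -m crank 'ROWS' [OPENING] [FORCE]. ROWS is JSON, a list of rows, each an object with "offset": the shift along the tool's x, y, z in m, a list of three; "twist": the turn, a rotation vector about the tool's x, y, z in degrees, a list of three. In form: [{"offset": [x, y, z], "twist": [rx, ry, rz]}, ...]. A call has 1 to 20 rows; each row is the pose to reach, as a shift and turn from the pose commanded when the call began, along the tool's axes at that moment; what a row does not reach only later rows make up. A row lasts 1/8 s, in which the tool goes at most 62.5 mm and 10.7 degrees, less where a joint would pass 70% of its speed; a pose out of reach is approached as far as the arm can. A call with a gripper value outside its range is refused whole. OPENING is the opening, from 0 (shut) to 1 (fully open), set as the call begins (- or left out, the last holds). The fingers move at their own pace and stop on an object; FORCE is the grip in N (left out, the last holds). Time passes only in rows, so rows that repeat a pose let the fingers close. It gives the time, the measured TCP pose, the force, the opening and the grip force at its end, in the units of the state.
- get_obs(): the state, without advancing time (a new reading comes with each control period).
- get_image(name): name is "side" or "top" or "wrist"; returns the picture (400x640x3 uint8, red, green, blue); there is no depth.
- get_calibration(name): a dict with "intrinsics" (3x3 intrinsics, pixels), "k1" (the pictures are not rectified: a ray, as slopes to the right and down, at radius r is drawn at 1 + k1 r^2 times it, then the intrinsics apply), "world_from_camera" (4x4, takes a point from camera to world coordinates); the wrist camera has in their place "tool_from_camera" (4x4, takes a point from camera to tool coordinates, whose origin is the TCP and whose axes are the flange's). Camera axes: x right, y up, looking along -z (the intrinsics and any distortion apply to the point x, -y, -z); pixel columns grow to the right and rows downward; lengths in m; the calibration is good to about 2 mm. A picture is of the moment at which its call begins: read the wrist's pose just before it. get_calibration takes no time and is no camera call.
- finish_job(): hands the job in; it is judged then, once.
Trained networks look in the newest picture that a camera, given by its name, has taken for a name from the list of things; names that differ only in an ending like _2 or _b are one class to them, and where a whole thing is asked for, a point or a joint stands for the part that bears it (a point fixed in the world has none). Each returns a list of dicts, best first, with "confidence" (0 to 1); they miss things now and then, are a little off and sometimes report something else, mostly with a low value. They report only what shows in the picture. A call takes as long as a camera call.
- cut_out(query, camera): "region" (400x640 bool, what is visible of it) and "rect" ([centre column, centre row, width, height] in pixels, round what is visible of it).
The state is a dict: "t": time; "q": joint angles; "dq": joint speeds; "effort": joint torques, N m; "tool_pos": TCP position; "tool_rot": TCP orientation; "contact_force": force on the tool from outside, world axes, zero at the start; "wrist_torque": the same for the moment, N m; "opening": finger opening in m; "grip_force": force on a finger pad.
Only numpy, scipy, OpenCV 4.12 (cv2) and the standard library are available. Lean on these libraries where they do the work, as an engineer would, in place of code of your own. Each camera call takes 0.05 s, during which the arm holds its last target. There are 200 camera calls.

## Working session

There is one attempt and no reset: what is moved stays moved. The work goes in short steps, Python scripts to look and compute and a shell command to move; the robot and the scene stay as the last step left them, time stands still between calls to the robot, and variables do not carry over. Pictures are saved under pics/ and viewed, at most 14 in all, crops included, and the job is handed in when it is done.

```bash
ls; mkdir -p pics; cat > h.py <<'E'
from station import *
import numpy as np, cv2
from scipy.spatial.transform import Rotation as R
def cam(name):
    c=get_calibration(name); K=np.array(c["intrinsics"]);k1=c["k1"]
    if "world_from_camera" in c: T=np.array(c["world_from_camera"])
    else:
        o=get_obs(); W=np.eye(4);W[:3,:3]=R.from_rotvec(o["tool_rot"]).as_matrix();W[:3,3]=o["tool_pos"]
        T=W@np.array(c["tool_from_camera"])
    return K,k1,T
def ray(C,uv):
    K,k1,T=C
    d=np.linalg.solve(K,[uv[0],uv[1],1.]);d=d[:2]/d[2];s=d.copy()
    for _ in range(30): s=d/(1+k1*(s@s))
    v=T[:3,:3]@np.array([s[0],-s[1],-1.]);return T[:3,3],v/np.linalg.norm(v)
def atz(C,uv,z):
    p,v=ray(C,uv);return p+v*(z-p[2])/v[2]
def tri(C1,u1,C2,u2):
    p,v=ray(C1,u1);q,w=ray(C2,u2)
    s=np.linalg.lstsq(np.c_[v,-w],q-p,rcond=None)[0]
    a=p+s[0]*v;b=q+s[1]*w;return (a+b)/2,np.linalg.norm(a-b)
def proj(C,P):
    K,k1,T=C
    p=T[:3,:3].T@(np.array(P)-T[:3,3]);s=np.array([p[0],-p[1]])/-p[2];s=s*(1+k1*(s@s))
    return (K@[s[0],s[1],1])[:2]
def save(n,im): cv2.imwrite(f"pics/{n}.png",im[:,:,::-1])
E
python3 - <<'E'
from h import *
for n in("top","side"):
    im=get_image(n);save(n+"0",im);C=cam(n);print(n,C[0].round(1).tolist(),C[1],C[2].round(3).tolist())
    for q in("fixture","part","strap","clamp_knob","screw_a","tray","glass","sample1_mid","joystick","ring_gauge"):
        for d in cut_out(q,n)[:5]:print(q,round(d["confidence"],2),np.round(d["rect"]).tolist(),int(d["region"].sum()))
print(get_calibration("wrist"));print(get_obs())
E
```

```text
pics
top [[367.1, 0.0, 321.5], [0.0, 367.1, 204.2], [0.0, 0.0, 1.0]] -0.07363150826689845 [[0.023, 0.993, -0.119, 0.538], [-0.999, 0.02, -0.025, -0.075], [-0.023, 0.119, 0.993, 0.799], [0.0, 0.0, 0.0, 1.0]]
fixture 0.66 [206.0, 266.0, 96.0, 97.0] 4533
fixture 0.66 [472.0, 289.0, 18.0, 21.0] 220
part 0.68 [216.0, 285.0, 42.0, 37.0] 965
part 0.16 [473.0, 290.0, 19.0, 19.0] 228
strap 0.74 [190.0, 278.0, 30.0, 19.0] 284
strap 0.16 [452.0, 270.0, 72.0, 86.0] 5773
clamp_knob 0.67 [170.0, 280.0, 20.0, 26.0] 283
clamp_knob 0.34 [216.0, 284.0, 36.0, 36.0] 999
screw_a 0.79 [188.0, 236.0, 21.0, 27.0] 270
screw_a 0.57 [222.0, 246.0, 14.0, 24.0] 259
screw_a 0.25 [417.0, 152.0, 36.0, 32.0] 749
tray 0.79 [358.0, 269.0, 81.0, 93.0] 6697
tray 0.73 [171.0, 278.0, 21.0, 25.0] 282
glass 0.9 [452.0, 269.0, 77.0, 87.0] 5792
sample1_mid 0.69 [473.0, 255.0, 20.0, 15.0] 216
joystick 0.69 [266.0, 127.0, 73.0, 58.0] 3538
ring_gauge 0.89 [418.0, 152.0, 38.0, 34.0] 743
side [[507.2, 0.0, 321.8], [0.0, 507.2, 200.9], [0.0, 0.0, 1.0]] -0.16296577094036638 [[-0.955, 0.222, -0.199, 0.395], [-0.298, -0.738, 0.605, 0.
[... 1218 characters left out ...]
e+00,
         1.00000000e+00]])}
{'t': 1.1, 'q': array([ 1.01399235e+00,  5.27295338e-02,  1.61289284e+00, -1.85695941e-05,
        1.47599121e+00, -1.19003965e-01]), 'dq': array([ 0.00031632, -0.00079511,  0.00162173,  0.00097298, -0.0004624 ,
       -0.00017185]), 'effort': array([ 2.06383097e-04, -3.93712950e+01, -3.70457447e+01, -1.76161848e-04,
        8.38619180e-04,  4.22748769e-06]), 'tool_pos': array([0.26496674, 0.56603798, 0.19548953]), 'tool_rot': array([ 6.82210742e-01,  3.06661490e+00, -4.06558627e-05]), 'contact_force': array([-0.01742526, -0.33215799,  0.06649302]), 'wrist_torque': array([0.00636896, 0.01294134, 0.02980846]), 'grip_force': 0.0, 'opening': 0.0854045624970398}
```

```bash
python3 - <<'E'
import cv2
a=cv2.imread("pics/top0.png");cv2.imwrite("pics/top0z.png",cv2.resize(a[190:340,130:510],(800,316),interpolation=2)[:,:])
E
```

```text
(no output)
```

View pics/top0z.png

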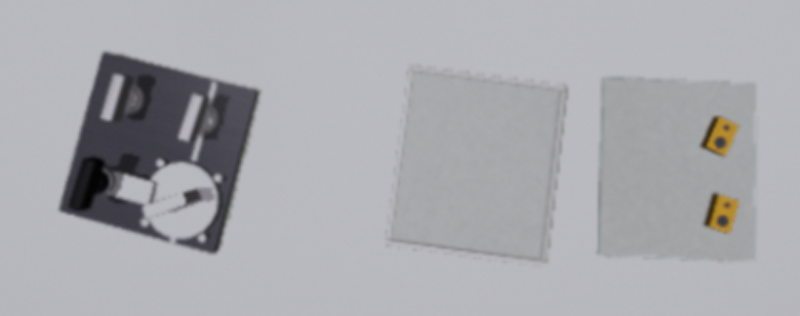

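View pics/side0.png

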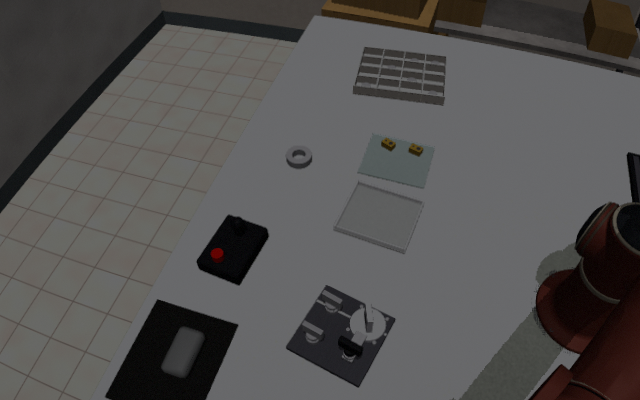

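Top view: fixture on the left (about 206,262), tray in the middle (358,269), glass on the right (452,269). Two brass blocks lie on the glass, at about (473,255) and (473,291). The web is about 45° off the white line.

```bash
cat >> h.py <<'E'
def go(P,yaw,tilt=None):
    """offset/twist from present pose to TCP P, tool down with tool y-axis (closing line) at world yaw"""
    o=get_obs();A=R.from_rotvec(o["tool_rot"]).as_matrix()
    best=None
    for k in(0,np.pi):
        y=np.array([np.cos(yaw+k),np.sin(yaw+k),0]);z=np.array([0,0,-1.]);B=np.c_[np.cross(y,z),y,z]
        r=R.from_matrix(A.T@B).as_rotvec(degrees=True)
        if best is None or abs(np.linalg.norm(r))<np.linalg.norm(best):best=r
    return "off",(A.T@(np.array(P)-o["tool_pos"])).round(4).tolist(),"tw",best.round(1).tolist()
E
python3 - <<'E'
from h import *
T=cam("top");S=cam("side")
for u,v in(((473,254.5),(416,149)),((473,291),(388,144.5))):
    p,e=tri(T,u,S,v);print("s",p.round(4),round(e,4),atz(T,u,.015).round(4))
for n,u,v,z in(("tray",(358,269),(380,216),.01),("glass",(452,270),(397,161),.003)):
    p,e=tri(T,u,S,v);print(n,p.round(4),round(e,4),atz(T,u,z).round(4))
def f(x,y): return 130+x*380/800,190+y*150/316
print("fixcorners",[atz(T,f(*c),.012)[:2].round(4).tolist() for c in((104,53),(259,91),(216,252),(60,210))])
print("traycorners",[atz(T,f(*c),.02)[:2].round(4).tolist() for c in((409,66),(567,88),(547,262),(388,242))])
o=get_obs();print(R.from_rotvec(o["tool_rot"]).as_matrix().round(3).tolist())
print(go([.50,-.33,.30],np.pi/2))
E
```

```text
s [ 0.4932 -0.3904 -0.0006] 0.0742 [ 0.5302 -0.3796  0.015 ]
s [ 0.4935 -0.3421  0.0675] 0.0735 [ 0.4536 -0.3785  0.015 ]
tray [ 0.4969 -0.1356  0.0018] 0.0045 [ 0.4952 -0.1355  0.01  ]
glass [ 0.4972 -0.3404 -0.0055] 0.0027 [ 0.4963 -0.338   0.003 ]
fixcorners [[0.6013, 0.2564], [0.5659, 0.0911], [0.403, 0.1283], [0.4386, 0.2932]]
traycorners [[0.5943, -0.0619], [0.5754, -0.2212], [0.4037, -0.2021], [0.4196, -0.045]]
[[-0.906, 0.424, 0.0], [0.424, 0.906, -0.0], [-0.0, -0.0, -1.0]]
('off', [-0.5927, -0.7119, -0.1045], 'tw', [-0.0, 0.0, -25.1])
```

```bash
python3 -c "
from h import *
print(go([.44,-.36,.20],np.pi/2))"
python3 -m crank '[{"offset":[-0.2,-0.29,-0.1],"twist":[0,0,-10]},{"offset":[-0.2,-0.29,-0.1],"twist":[0,0,-10]},{"offset":[-0.2,-0.29,-0.1],"twist":[0,0,-10]},{"offset":[-0.2,-0.29,-0.1],"twist":[0,0,-10]},{"offset":[-0.2,-0.29,-0.1],"twist":[0,0,-10]},{"offset":[-0.2,-0.29,-0.1],"twist":[0,0,-10]},{"offset":[-0.551,-0.765,-0.005],"twist":[0,0,-25]},{"offset":[-0.551,-0.765,-0.005],"twist":[0,0,-25]},{"offset":[-0.551,-0.765,-0.005],"twist":[0,0,-25]},{"offset":[-0.551,-0.765,-0.005],"twist":[0,0,-25]},{"offset":[-0.551,-0.765,-0.005],"twist":[0,0,-25]},{"offset":[-0.551,-0.765,-0.005],"twist":[0,0,-25]},{"offset":[-0.551,-0.765,-0.005],"twist":[0,0,-25]},{"offset":[-0.551,-0.765,-0.005],"twist":[0,0,-25]},{"offset":[-0.551,-0.765,-0.005],"twist":[0,0,-25]},{"offset":[-0.551,-0.765,-0.005],"twist":[0,0,-25]},{"offset":[-0.551,-0.765,-0.005],"twist":[0,0,-25]},{"offset":[-0.551,-0.765,-0.005],"twist":[0,0,-25]},{"offset":[-0.551,-0.765,-0.005],"twist":[0,0,-25]},{"offset":[-0.551,-0.765,-0.005],"twist":[0,0,-25]}]'
```

```text
('off', [-0.5511, -0.7645, -0.0045], 'tw', [-0.0, 0.0, -25.1])
t: 3.6
tool_pos: [0.44, -0.3596, 0.2013]
tool_rot: [0.0, 3.141, -0.002]
contact_force: [-0.1, 0.0, 0.1]
opening: 0.0854
grip_force: 0.0
```

```bash
cat >> h.py <<'E'
def samples(im,C,z=.015,minpx=150):
    hsv=cv2.cvtColor(im,cv2.COLOR_RGB2HSV)
    m=((hsv[...,0]>12)&(hsv[...,0]<32)&(hsv[...,1]>110)&(hsv[...,2]>50)).astype(np.uint8)
    m=cv2.morphologyEx(m,cv2.MORPH_CLOSE,np.ones((9,9)))
    out=[]
    for c in cv2.findContours(m,cv2.RETR_EXTERNAL,cv2.CHAIN_APPROX_NONE)[0]:
        if cv2.contourArea(c)<minpx: continue
        W=np.array([atz(C,p,z)[:2] for p in c[:,0].astype(float)],np.float32)
        r=cv2.minAreaRect((W*1000).astype(np.float32));b=cv2.boxPoints(r)
        e=b[1]-b[0];f=b[2]-b[1];l=e if np.linalg.norm(e)>np.linalg.norm(f) else f
        mm=cv2.minAreaRect(c)
        out.append((mm[0],np.array(r[0])/1000,r[1],np.degrees(np.arctan2(l[1],l[0]))%180))
    return out
E
python3 - <<'E'
from h import *
im=get_image("wrist");C=cam("wrist");save("w1",im)
for s in samples(im,C):print(s)
for d in cut_out("sample1_mid","wrist"):print(d["rect"],d["confidence"])
E
```

```text
((307.1000061035156, 237.80001831054688), array([ 0.53319244, -0.37259305]), (22.766582489013672, 39.5208625793457), np.float32(155.1784))
((305.9022521972656, 178.267333984375), array([ 0.45673807, -0.37309521]), (21.338714599609375, 36.75379180908203), np.float32(162.87706))
[307.9, 238.2, 23.9, 33.5] 0.73
```

View pics/w1.png

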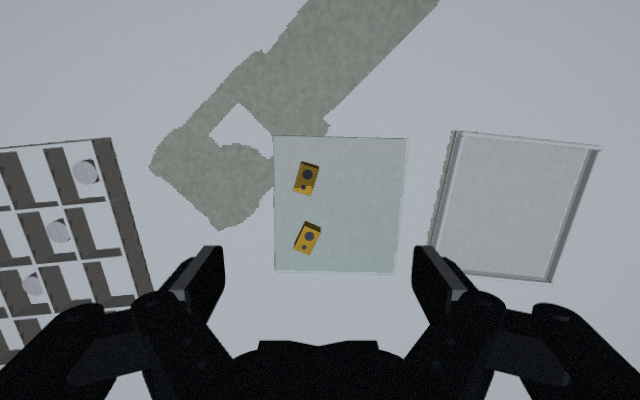

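The wrist view shows exactly two blocks on the glass, at (306,178) and (307,238), and the tray on the right is empty. Next I move above the nearer block and take the second view.

```bash
python3 -c "
from h import *
print(go([.457,-.374,.11],np.radians(70)))"
python3 -m crank '[{"offset":[-0.017,-0.014,0.045],"twist":[0,0,10]},{"offset":[-0.017,-0.014,0.091],"twist":[0,0,20]},{"offset":[-0.017,-0.014,0.091],"twist":[0,0,20]},{"offset":[-0.017,-0.014,0.091],"twist":[0,0,20]},{"offset":[-0.017,-0.014,0.091],"twist":[0,0,20]},{"offset":[-0.017,-0.014,0.091],"twist":[0,0,20]}]'
python3 - <<'E'
from h import *
im=get_image("wrist");C=cam("wrist");save("w2",im)
for s in samples(im,C):print(s)
o=get_obs();print(o["tool_pos"],o["tool_rot"])
# z from triangulation w/ previous view
t1=np.array([.44,-.3596,.2013]);W=np.eye(4);W[:3,:3]=R.from_rotvec([0,3.141,-.002]).as_matrix();W[:3,3]=t1
C1=(C[0],C[1],W@np.array(get_calibration("wrist")["tool_from_camera"]))
ss=samples(im,C)
for a in((307.1,237.8),(305.9,178.3)):
    for s in ss: print(a,s[0],tri(C1,a,C,s[0]))
E
```

```text
('off', [-0.0171, -0.0141, 0.0912], 'tw', [-0.0, 0.1, 20.0])
t: 4.45
tool_pos: [0.4575, -0.3753, 0.1118]
tool_rot: [0.546, 3.091, -0.003]
contact_force: [0.8, 0.2, -0.1]
opening: 0.0854
grip_force: 0.0
((347.13836669921875, 254.4356231689453), array([ 0.53295593, -0.37216235]), (22.858675003051758, 41.3629035949707), np.float32(155.48068))
((318.45977783203125, 181.61546325683594), array([ 0.45635693, -0.37321225]), (21.64732551574707, 37.16852569580078), np.float32(163.11432))
[ 0.45731755 -0.37509972  0.11127961] [ 5.46567251e-01  3.09139873e+00 -2.56506176e-03]
(307.1, 237.8) (347.13836669921875, 254.4356231689453) (array([ 0.53304829, -0.37217269,  0.01419894]), np.float64(0.00031581902303433513))
(307.1, 237.8) (318.45977783203125, 181.61546325683594) (array([ 0.37678072, -0.35177038,  0.35836091]), np.float64(0.01571950596714365))
(305.9, 178.3) (347.13836669921875, 254.4356231689453) (array([ 0.39331849, -0.35640862,  0.28329705]), np.float64(0.012118958407639506))
(305.9, 178.3) (318.45977783203125, 181.61546325683594) (array([ 0.45503113, -0.37277122,  0.01965334]), np.float64(0.0002804310135586692))
```

View pics/w2.png

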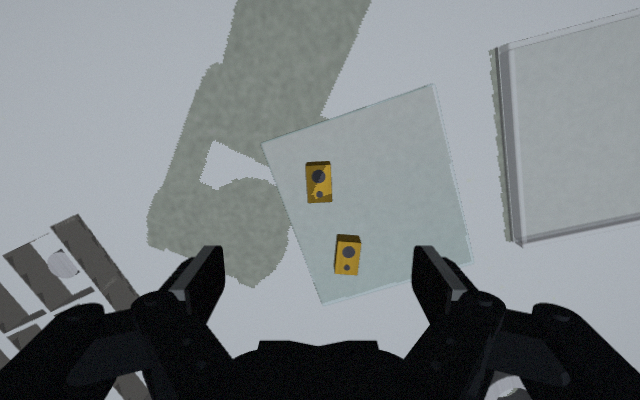

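Blocks are at (318,182) and (347,254), clear of the fingers, and the triangulated heights (14–20 mm) agree with the expected 15 mm. Grasping the first one.

```bash
python3 -c "
from h import *
print(go([.4562,-.373,.009],np.radians(73)))"
```

```text
('off', [0.002, 0.0017, 0.1023], 'tw', [-0.1, 0.1, -3.1])
```

```bash
python3 -m crank '[{"offset":[0.002,0.002,0.05],"twist":[0,0,-3]},{"offset":[0.002,0.002,0.08],"twist":[0,0,-3]},{"offset":[0.002,0.002,0.102],"twist":[0,0,-3]},{"offset":[0.002,0.002,0.102],"twist":[0,0,-3]},{"offset":[0.002,0.002,0.102],"twist":[0,0,-3]}]' 1
python3 -m crank '[{"offset":[0,0,0],"twist":[0,0,0]},{"offset":[0,0,0],"twist":[0,0,0]},{"offset":[0,0,0],"twist":[0,0,0]},{"offset":[0,0,0],"twist":[0,0,0]},{"offset":[0,0,0],"twist":[0,0,0]},{"offset":[0,0,0],"twist":[0,0,0]},{"offset":[0,0,0],"twist":[0,0,0]},{"offset":[0,0,0],"twist":[0,0,0]}]' 0.1 60
python3 -c "
from h import *
print(go([.53,-.115,.08],np.pi/2), go([.53,-.115,.022],np.pi/2))"
```

```text
t: 5.12
tool_pos: [0.4562, -0.3727, 0.009]
tool_rot: [0.466, 3.105, -0.002]
contact_force: [0.1, 0.2, -0.1]
opening: 0.0853
grip_force: 0.0
t: 6.12
tool_pos: [0.4554, -0.3719, 0.0075]
tool_rot: [-0.467, -3.107, -0.0]
contact_force: [-0.5, -0.2, 0.4]
opening: 0.0084
grip_force: 0.0
('off', [0.0042, 0.2674, -0.0725], 'tw', [0.0, -0.0, -17.1]) ('off', [0.0042, 0.2674, -0.0145], 'tw', [0.0, -0.0, -17.1])
```

The fingers closed to 8 mm, so the grasp missed. I'll raise and look again.

```bash
python3 -m crank '[{"offset":[0,0,-0.05],"twist":[0,0,0]},{"offset":[0,0,-0.1],"twist":[0,0,0]},{"offset":[0,0,-0.1],"twist":[0,0,0]},{"offset":[0,0,-0.1],"twist":[0,0,0]},{"offset":[0,0,-0.1],"twist":[0,0,0]},{"offset":[0,0,-0.1],"twist":[0,0,0]}]' 1
python3 - <<'E'
from h import *
im=get_image("wrist");C=cam("wrist");save("w3",im)
for s in samples(im,C):print(s)
o=get_obs();print(o["tool_pos"],o["tool_rot"])
print(proj(C,[.4562,-.373,.015]))
E
```

```text
t: 6.88
tool_pos: [0.4547, -0.3711, 0.1057]
tool_rot: [-0.466, -3.104, -0.003]
contact_force: [-0.4, 0.0, 0.0]
opening: 0.0856
grip_force: 0.0
((339.9594421386719, 263.2432556152344), array([ 0.53392249, -0.37275641]), (23.229778289794922, 41.7285270690918), np.float32(155.22403))
((315.0, 188.5), array([ 0.45724936, -0.37358307]), (21.501792907714844, 37.42439270019531), np.float32(162.86687))
[ 0.45484712 -0.37125289  0.10602694] [-4.66343968e-01 -3.10479139e+00 -2.34292480e-03]
[315.22994451 187.59123078]
```

View pics/w3.png

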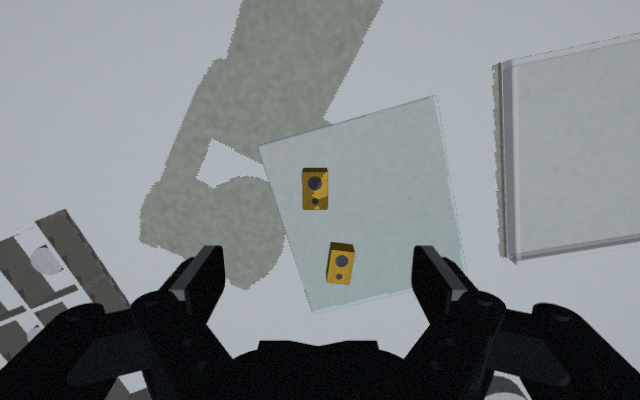

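The block did not move. I'll close the fingers here and see where the tips really are relative to the reported TCP.

```bash
python3 -m crank '[{"offset":[0,0,0],"twist":[0,0,0]},{"offset":[0,0,0],"twist":[0,0,0]},{"offset":[0,0,0],"twist":[0,0,0]},{"offset":[0,0,0],"twist":[0,0,0]},{"offset":[0,0,0],"twist":[0,0,0]},{"offset":[0,0,0],"twist":[0,0,0]}]' 0.26 30
python3 - <<'E'
from h import *
im=get_image("wrist").copy();C=cam("wrist")
o=get_obs();print(o["tool_pos"],o["opening"]);M=R.from_rotvec(o["tool_rot"]).as_matrix()
for i,t in enumerate(([0,0,0],[0,.011,0],[0,-.011,0],[0,0,-.019])):
    u=proj(C,o["tool_pos"]+M@np.array(t));print(u);cv2.drawMarker(im,tuple(int(x) for x in u),(255,0,0),0,6)
save("w4",im[:,140:540].repeat(2,0).repeat(2,1)[:600] if 0 else cv2.resize(im[120:400,120:520],(800,560)))
E
```

```text
t: 7.68
tool_pos: [0.4555, -0.3719, 0.1075]
tool_rot: [0.467, 3.107, -0.0]
contact_force: [0.1, -0.1, 0.2]
opening: 0.0226
grip_force: 0.0
[ 0.45548509 -0.37187268  0.10755816] 0.02222337646759145
[316.4297262  223.59287444]
[334.69865145 223.58632202]
[298.15922886 223.6034874 ]
[316.30659519 236.47145395]
```

View pics/w4.png

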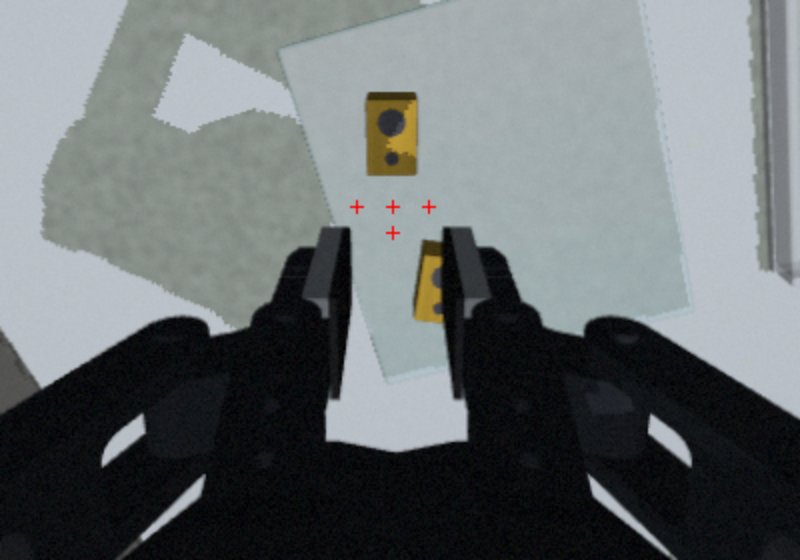

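The pad tips (crop (350,228)/(443,228), gap about 46 px for 22 mm) appear about 36 mm nearer the camera than the reported TCP markers at (393,207). That would explain the miss. I'll check this with the side camera.

```bash
python3 - <<'E'
from h import *
o=get_obs();M=R.from_rotvec(o["tool_rot"]).as_matrix()
out=[]
for n in("side","top"):
    C=cam(n);im=get_image(n);c=proj(C,o["tool_pos"]);x,y=int(c[0]),int(c[1])
    big=cv2.resize(im[y-45:y+35,x-40:x+40],(400,400),interpolation=2)
    for t,col in(([0,0,0],(255,0,0)),([0,0,-.038],(0,255,0)),([0,0,-.076],(0,0,255))):
        u=(proj(C,o["tool_pos"]+M@np.array(t))-[x-40,y-45]+.5)*5;cv2.drawMarker(big,tuple(int(v) for v in u),col,0,12)
    out.append(big)
save("s5",np.hstack(out))
E
```

```text
(no output)
```

View pics/s5.png

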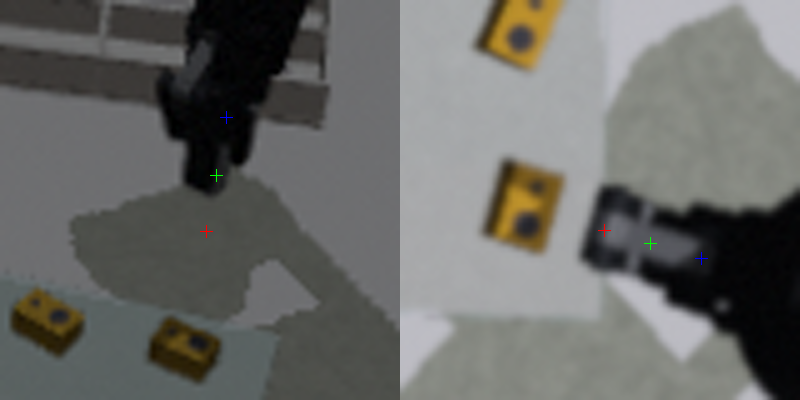

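```bash
python3 - <<'E'
from h import *
o=get_obs();M=R.from_rotvec(o["tool_rot"]).as_matrix();P={}
for n,c in(("side",(205,191)),("top",(187,233))):
    C=cam(n);u=proj(C,o["tool_pos"]).astype(int);P[n]=(C,np.array(c)/5-.5+u-[40,45])
# sensitivity
p,e=tri(*P["side"],*P["top"]);print(p,e,"tool",M.T@(p-o["tool_pos"]),o["tool_pos"])
# pad top-view corners: assume depth on tool plane z
C=P["top"][0];u=proj(C,o["tool_pos"]).astype(int)
for c in((195,185),(183,265)):
    for z in(.107,.125,.145):
        q=atz(C,np.array(c)/5-.5+u-[40,45],z);print(c,z,(M.T@(q-o["tool_pos"])).round(4))
E
```

```text
[ 0.45921654 -0.34489483  0.15658269] 0.002201388159322838 tool [ 0.00434813  0.026867   -0.04904455] [ 0.4554835  -0.37185486  0.10753852]
(195, 185) 0.107 [-0.0148  0.0079  0.0005]
(195, 185) 0.125 [-0.0142  0.0158 -0.0175]
(195, 185) 0.145 [-0.0136  0.0244 -0.0375]
(183, 265) 0.107 [0.0148 0.004  0.0005]
(183, 265) 0.125 [ 0.0146  0.0119 -0.0175]
(183, 265) 0.145 [ 0.0144  0.0207 -0.0375]
```

Three independent cues put the actual pad tips about 38 mm behind the reported TCP. I'll use that measured offset, go down in stages and check the force.

```bash
python3 -c "
from h import *
print(go([.457,-.3733,-.024],np.radians(73)))"
python3 -m crank '[{"offset":[0.001,-0.002,0.05],"twist":[0,0,0]},{"offset":[0.001,-0.002,0.1],"twist":[0,0,0]},{"offset":[0.001,-0.002,0.11],"twist":[0,0,0]},{"offset":[0.001,-0.002,0.115],"twist":[0,0,0]},{"offset":[0.001,-0.002,0.115],"twist":[0,0,0]}]' 0.6
python3 -m crank '[{"offset":[0,0,0.004],"twist":[0,0,0]},{"offset":[0,0,0.009],"twist":[0,0,0]},{"offset":[0,0,0.014],"twist":[0,0,0]},{"offset":[0,0,0.016],"twist":[0,0,0]}]'
```

```text
('off', [-0.0019, -0.0009, 0.1315], 'tw', [-0.0, 0.0, -0.1])
t: 8.45
tool_pos: [0.4551, -0.3747, -0.0055]
tool_rot: [0.466, 3.104, -0.003]
contact_force: [-0.4, 0.0, 0.3]
opening: 0.0513
grip_force: 0.0
t: 8.95
tool_pos: [0.4536, -0.3732, -0.0241]
tool_rot: [-0.467, -3.106, -0.001]
contact_force: [-0.7, -0.0, -0.0]
opening: 0.0513
grip_force: 0.0
```

```bash
python3 -m crank '[{"offset":[0,0,0],"twist":[0,0,0]},{"offset":[0,0,0],"twist":[0,0,0]},{"offset":[0,0,0],"twist":[0,0,0]},{"offset":[0,0,0],"twist":[0,0,0]},{"offset":[0,0,0],"twist":[0,0,0]},{"offset":[0,0,0],"twist":[0,0,0]}]' 0 60
python3 -c "
from h import *
print(go([.53,-.11,.07],np.pi/2), go([.53,-.11,-.02],np.pi/2))"
```

```text
t: 9.7
tool_pos: [0.4541, -0.3737, -0.0232]
tool_rot: [0.467, 3.106, -0.001]
contact_force: [0.1, 0.5, 1.2]
opening: 0.0205
grip_force: 61.3
('off', [0.0049, 0.2743, -0.0933], 'tw', [-0.0, 0.0, -17.1]) ('off', [0.0049, 0.2743, -0.0033], 'tw', [-0.0, 0.0, -17.1])
```

```bash
python3 -m crank '[{"offset":[0,0,-0.05],"twist":[0,0,0]},{"offset":[0,0,-0.09],"twist":[0,0,-3]},{"offset":[0.009,0.26,-0.09],"twist":[0,0,-17]},{"offset":[0.009,0.26,-0.09],"twist":[0,0,-17]},{"offset":[0.009,0.26,-0.09],"twist":[0,0,-17]},{"offset":[0.009,0.26,-0.09],"twist":[0,0,-17]},{"offset":[0.009,0.26,-0.09],"twist":[0,0,-17]},{"offset":[0.009,0.26,-0.09],"twist":[0,0,-17]},{"offset":[0.009,0.26,-0.09],"twist":[0,0,-17]}]'
python3 -c "
from h import *
print(get_obs()['opening'],go([.53,-.125,-.022],np.pi/2))"
```

```text
t: 10.82
tool_pos: [0.5214, -0.1236, 0.0664]
tool_rot: [-0.005, -3.141, 0.001]
contact_force: [1.0, -0.5, -0.2]
opening: 0.0201
grip_force: 61.1
0.020071558136670938 ('off', [-0.0086, -0.0013, 0.0884], 'tw', [-0.0, -0.0, -0.2])
```

```bash
python3 -m crank '[{"offset":[-0.009,-0.001,0.045],"twist":[0,0,0]},{"offset":[-0.009,-0.001,0.075],"twist":[0,0,0]},{"offset":[-0.009,-0.001,0.084],"twist":[0,0,0]},{"offset":[-0.009,-0.001,0.0885],"twist":[0,0,0]},{"offset":[-0.009,-0.001,0.0885],"twist":[0,0,0]}]'
python3 -m crank '[{"offset":[0,0,0],"twist":[0,0,0]},{"offset":[0,0,0],"twist":[0,0,0]},{"offset":[0,0,0],"twist":[0,0,0]},{"offset":[0,0,-0.05],"twist":[0,0,0]},{"offset":[0,0,-0.1],"twist":[0,0,0]},{"offset":[0,0,-0.1],"twist":[0,0,0]}]' 0.5
python3 - <<'E'
from h import *
im=get_image("wrist");C=cam("wrist");save("w6",im)
for s in samples(im,C):print(s)
print(get_obs()["tool_pos"]);print(go([.5335,-.373,.04],np.radians(65)))
E
```

```text
t: 11.45
tool_pos: [0.5315, -0.1241, -0.021]
tool_rot: [0.003, 3.14, -0.001]
contact_force: [0.2, -0.8, -0.4]
opening: 0.0199
grip_force: 61.1
t: 12.2
tool_pos: [0.5346, -0.1247, 0.0839]
tool_rot: [0.002, 3.132, -0.006]
contact_force: [-0.1, 1.0, 1.0]
opening: 0.0425
grip_force: 0.0
((318.5, 190.5), array([ 0.53132648, -0.12262717]), (37.469791412353516, 21.356897354125977), np.float32(0.6452509))
((16.0, 189.5), array([ 0.53220697, -0.36150143]), (23.2195987701416, 43.950218200683594), np.float32(164.22386))
[ 0.53259785 -0.12396018  0.08087508]
('off', [-0.001, -0.249, 0.0414], 'tw', [-0.0, 0.3, 24.9])
```

```bash
python3 -m crank '[{"offset":[-0.001,-0.249,0],"twist":[0,0,25]},{"offset":[-0.001,-0.249,0],"twist":[0,0,25]},{"offset":[-0.001,-0.249,0],"twist":[0,0,25]},{"offset":[-0.001,-0.249,0],"twist":[0,0,25]},{"offset":[-0.001,-0.249,0],"twist":[0,0,25]},{"offset":[-0.001,-0.249,0],"twist":[0,0,25]},{"offset":[-0.001,-0.249,0],"twist":[0,0,25]}]' 0.6
python3 - <<'E'
from h import *
im=get_image("wrist");C=cam("wrist")
S=samples(im,C)
for s in S:print(s)
print(get_obs()["tool_pos"]);
for s in S:
  if s[1][1]<-.25:print(go([*s[1],-.025],np.radians(s[3]-90)))
E
```

```text
t: 13.12
tool_pos: [0.5311, -0.3705, 0.077]
tool_rot: [-0.68, -3.066, -0.002]
contact_force: [-0.2, 0.3, -0.2]
opening: 0.0511
grip_force: 0.0
((314.5, 198.5), array([ 0.53381641, -0.37351202]), (21.21172332763672, 37.56903076171875), np.float32(155.51007))
((625.4999389648438, 54.999996185302734), array([ 0.53309064, -0.13532368]), (17.07499885559082, 36.49129867553711), np.float32(171.40579))
[ 0.53132027 -0.37060483  0.07740068]
('off', [-0.0036, -0.0016, 0.1024], 'tw', [0.0, -0.1, -0.5])
```

```bash
python3 -m crank '[{"offset":[-0.004,-0.002,0.05],"twist":[0,0,0]},{"offset":[-0.004,-0.002,0.085],"twist":[0,0,0]},{"offset":[-0.004,-0.002,0.097],"twist":[0,0,0]},{"offset":[-0.004,-0.002,0.101],"twist":[0,0,0]},{"offset":[-0.004,-0.002,0.101],"twist":[0,0,0]}]' 
python3 -m crank '[{"offset":[0,0,0],"twist":[0,0,0]},{"offset":[0,0,0],"twist":[0,0,0]},{"offset":[0,0,0],"twist":[0,0,0]},{"offset":[0,0,0],"twist":[0,0,0]},{"offset":[0,0,0],"twist":[0,0,0]},{"offset":[0,0,0],"twist":[0,0,0]}]' 0 60
python3 -c "
from h import *
print(go([.455,-.145,.065],np.pi/2))"
```

```text
t: 13.8
tool_pos: [0.5351, -0.3763, -0.0214]
tool_rot: [0.681, 3.065, -0.002]
contact_force: [0.6, -0.0, -0.3]
opening: 0.0514
grip_force: 0.0
t: 14.55
tool_pos: [0.5352, -0.3768, -0.0211]
tool_rot: [0.682, 3.064, -0.002]
contact_force: [-1.3, -0.4, 6.6]
opening: 0.0199
grip_force: 61.0
('off', [0.1706, 0.1759, -0.0867], 'tw', [-0.1, 0.1, -25.1])
```

```bash
python3 -m crank '[{"offset":[0,0,-0.05],"twist":[0,0,0]},{"offset":[0,0,-0.087],"twist":[0,0,-3]},{"offset":[0.171,0.176,-0.087],"twist":[0,0,-25]},{"offset":[0.171,0.176,-0.087],"twist":[0,0,-25]},{"offset":[0.171,0.176,-0.087],"twist":[0,0,-25]},{"offset":[0.171,0.176,-0.087],"twist":[0,0,-25]},{"offset":[0.171,0.176,-0.087],"twist":[0,0,-25]},{"offset":[0.171,0.176,-0.087],"twist":[0,0,-25]},{"offset":[0.171,0.176,-0.087],"twist":[0,0,-25]}]'
python3 -c "
from h import *
print(get_obs()['opening'],go([.455,-.145,-.021],np.pi/2))"
```

```text
t: 15.68
tool_pos: [0.4545, -0.145, 0.0644]
tool_rot: [0.004, 3.141, -0.001]
contact_force: [-0.6, 0.8, -1.3]
opening: 0.0204
grip_force: 60.3
0.02041239614223044 ('off', [-0.0005, 0.0001, 0.0854], 'tw', [-0.0, 0.0, -0.2])
```

```bash
python3 -m crank '[{"offset":[0,0,0.045],"twist":[0,0,0]},{"offset":[0,0,0.075],"twist":[0,0,0]},{"offset":[0,0,0.083],"twist":[0,0,0]},{"offset":[0,0,0.087],"twist":[0,0,0]},{"offset":[0,0,0.087],"twist":[0,0,0]}]'
python3 -m crank '[{"offset":[0,0,0],"twist":[0,0,0]},{"offset":[0,0,0],"twist":[0,0,0]},{"offset":[0,0,0],"twist":[0,0,0]},{"offset":[0,0,-0.06],"twist":[0,0,0]},{"offset":[0,0,-0.12],"twist":[0,0,0]},{"offset":[0,0,-0.16],"twist":[0,0,0]},{"offset":[0,0.335,-0.16],"twist":[0,0,13]},{"offset":[0,0.335,-0.16],"twist":[0,0,13]},{"offset":[0,0.335,-0.16],"twist":[0,0,13]},{"offset":[0,0.335,-0.16],"twist":[0,0,13]},{"offset":[0,0.335,-0.16],"twist":[0,0,13]},{"offset":[0,0.335,-0.16],"twist":[0,0,13]},{"offset":[0,0.335,-0.16],"twist":[0,0,13]},{"offset":[0,0.335,-0.16],"twist":[0,0,13]}]' 0.5
python3 - <<'E'
from h import *
im=get_image("wrist");C=cam("wrist");save("w7",im);o=get_obs();print(o["t"],o["tool_pos"],o["tool_rot"])
t=get_image("top");
for s in samples(t,cam("top"),minpx=60):print(s)
for s in samples(im,C):print(s)
for q in("fixture","part","clamp_knob","screw_a"):
    for d in cut_out(q,"wrist")[:3]:print(q,round(d["confidence"],2),np.round(d["rect"]).tolist(),int(d["region"].sum()))
print(R.from_rotvec(o["tool_rot"]).as_matrix().round(3).tolist())
E
```

```text
t: 16.3
tool_pos: [0.4553, -0.145, -0.0215]
tool_rot: [0.003, 3.139, -0.002]
contact_force: [1.4, 0.1, -0.8]
opening: 0.02
grip_force: 60.3
t: 18.05
tool_pos: [0.4543, 0.1905, 0.1369]
tool_rot: [-0.358, -3.121, 0.001]
contact_force: [0.3, -0.4, -0.1]
opening: 0.0428
grip_force: 0.0
18.1 [0.45436632 0.19015229 0.13690094] [-3.59565802e-01 -3.12088685e+00  6.62660574e-04]
((363.5, 291.0), array([ 0.44995313, -0.14731203]), (33.215003967285156, 18.888521194458008), np.float32(0.8039335))
((9.167566299438477, 288.3946228027344), array([0.42369141, 0.65304486]), (23.11642074584961, 52.472511291503906), np.float32(101.182594))
((354.5, 251.0), array([ 0.53301544, -0.12725328]), (29.587207794189453, 19.078426361083984), np.float32(0.85505503))
((52.94618606567383, 310.5307922363281), array([ 0.53402051, -0.12281423]), (40.10923385620117, 38.7033576965332), np.float32(0.5268428))
((11.0, 246.0), array([ 0.45557242, -0.12993849]), (21.023012161254883, 42.97978973388672), np.float32(151.90019))
fixture 0.71 [336.0, 212.0, 173.0, 158.0] 16980
part 0.83 [293.0, 184.0, 74.0, 76.0] 4427
clamp_knob 0.91 [387.0, 200.0, 32.0, 62.0] 1531
screw_a 0.6 [294.0, 283.0, 30.0, 55.0] 1048
screw_a 0.45 [336.0, 213.0, 177.0, 160.0] 17403
[[-0.974, 0.227, -0.0], [0.227, 0.974, -0.0], [0.0, -0.0, -1.0]]
```

View pics/w7.png

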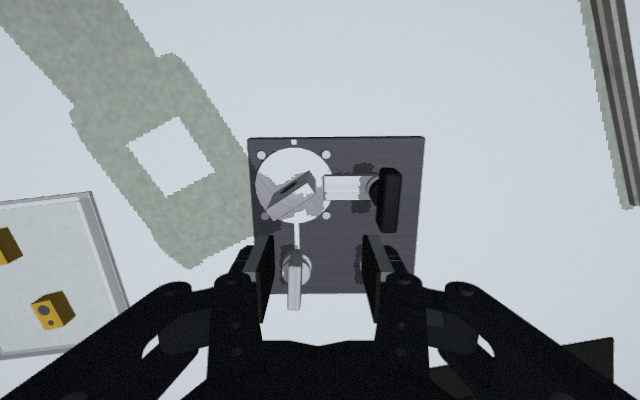

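Both blocks are in the tray. The fixture corners are near (248,138), (424,136), (416,293) and (253,293), with the knob bar at (388,200), the web at (292,196) and one screw at (294,283).

```bash
python3 - <<'E'
from h import *
C=cam("wrist")
uv=[(248,138),(424,136),(416.5,293.5),(253,293.5)];loc=np.array([[-.085,-.085],[-.085,.085],[.085,.085],[.085,-.085]])
W=np.array([atz(C,u,.012)[:2] for u in uv])
c=W.mean(0);H=(loc.T@(W-c));th=np.arctan2(H[0,1]-H[1,0],H[0,0]+H[1,1]);Rm=np.array([[np.cos(th),-np.sin(th)],[np.sin(th),np.cos(th)]])
print("fix",c,np.degrees(th),(W-c-loc@Rm.T).round(4).tolist())
F=lambda x,y:c+Rm@[x,y]
for n,xy in(("part",(-.04,-.04)),("knob",(-.04,.04)),("s-",(.045,-.04)),("s+",(.045,.04))):print(n,F(*xy).round(4))
# knob bar top (z .08) region, web top z .072, screw top z .064
for q,z in(("clamp_knob",.08),("screw_a",.064)):
    d=cut_out(q,"wrist")[0];m=d["region"].astype(np.uint8)
    k=max(cv2.findContours(m,0,2)[0],key=cv2.contourArea)[:,0].astype(float)
    w=np.array([atz(C,u,z)[:2] for u in k])*1000;r=cv2.minAreaRect(w.astype(np.float32));b=cv2.boxPoints(r);e=max((b[1]-b[0],b[2]-b[1]),key=np.linalg.norm)
    print(q,np.round(np.array(r[0])/1000,4),r[1],"long deg rel fixture",np.degrees(np.arctan2(e[1],e[0])-th)%180)
im=get_image("wrist");a=cv2.resize(im[130:320,240:430],(600,600),interpolation=2);save("w8",a)
E
```

```text
fix [0.50396166 0.19788845] -12.795396985719043 [[0.0009, 0.0015], [-0.0005, -0.0018], [0.0013, 0.0043], [-0.0018, -0.004]]
part [0.4561 0.1677]
knob [0.4738 0.2458]
s- [0.539  0.1489]
s+ [0.5567 0.2269]
clamp_knob [0.47   0.2404] (23.18581199645996, 52.24189376831055) long deg rel fixture 178.50117452939543
screw_a [0.5325 0.152 ] (24.943700790405273, 56.70014572143555) long deg rel fixture 179.1851590643906
```

View pics/w8.png

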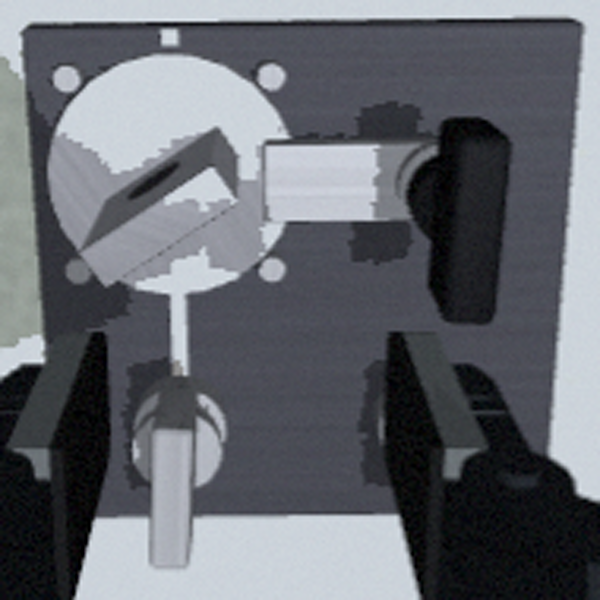

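Crop of the fixture: web top face at (80,250), (213,166), (238,205), (107,288). Screw bar top face is (152–193, 430) to (150–188, 565). Knob bar top's right edge runs (510,137)→(495,322). I'll turn these into poses.

```bash
cat > fx.py <<'E'
from h import *
loc=np.array([[-.085,-.085],[-.085,.085],[.085,.085],[.085,-.085]])
def fit(W):
    c=W.mean(0);H=(loc.T@(W-c));th=np.arctan2(H[0,1]-H[1,0],H[0,0]+H[1,1])
    Rm=np.array([[np.cos(th),-np.sin(th)],[np.sin(th),np.cos(th)]]);return c,th,Rm
E
python3 - <<'E'
from fx import *
C=cam("wrist");s=600/190
f=lambda p:((p[0]+.5)/s-.5+240,(p[1]+.5)/s-.5+130)
W=np.array([atz(C,f(u),.012)[:2] for u in((22,29),(582,22),(545,516),(57,516))])
c,th,Rm=fit(W);print("fix",c.round(4),np.degrees(th).round(2),((W-c)@Rm-loc).round(4).tolist())
L=lambda w:(Rm.T@(w-c)).round(4)
for n,pts,z in(("web",((80,250),(213,166),(238,205),(107,288)),.072),("screw",((152,430),(193,430),(188,566),(150,566)),.064),("knob",((510,137),(495,322)),.08),("line",((178,300),(180,375)),.012),("flange",((172,174),),.022),("strap",((265,140),(262,220)),.030)):
    w=np.array([atz(C,f(p),z)[:2] for p in pts]);print(n,"mean",w.mean(0).round(4),"loc",[L(v).tolist() for v in w],L(w.mean(0)))
print(get_obs()["q"].round(3))
E
```

```text
fix [0.5039 0.1981] -12.58 [[0.001, 0.0007], [0.0007, -0.0014], [-0.0001, -0.0002], [-0.0017, 0.0009]]
web mean [0.4563 0.1681] loc [[-0.0342, -0.0601], [-0.056, -0.0255], [-0.0458, -0.0194], [-0.0237, -0.0537]] [-0.0399 -0.0397]
screw mean [0.5381 0.1497] loc [[0.0219, -0.0444], [0.022, -0.0329], [0.066, -0.0354], [0.0659, -0.0465]] [ 0.044  -0.0398]
knob mean [0.4743 0.2517] loc [[-0.0645, 0.0462], [-0.0166, 0.0454]] [-0.0405  0.0458]
line mean [0.5118 0.1553] loc [[0.0037, -0.04], [0.0304, -0.0401]] [ 0.0171 -0.04  ]
flange mean [0.4551 0.1682] loc [[-0.0412, -0.0398]] [-0.0412 -0.0398]
strap mean [0.4612 0.1951] loc [[-0.0532, -0.0118], [-0.0288, -0.0128]] [-0.041  -0.0123]
[ 0.246 -0.228  1.975  0.     1.395 -1.096]
```

```bash
cat >> fx.py <<'E'
c=np.array([.5039,.1981]);th=np.radians(-12.6)
Rm=np.array([[np.cos(th),-np.sin(th)],[np.sin(th),np.cos(th)]])
F=lambda x,y:c+Rm@[x,y]
KN=F(-.04,.04);PA=F(-.04,-.04);SM=F(.045,-.04);SP=F(.045,.04)
E
python3 -c "
from fx import *
print(KN,PA,SM,SP,go([*KN,.07],th+np.pi/2),go([*KN,.018],th+np.pi/2))"
```

```text
[0.47358906 0.2458624 ] [0.4561376  0.16778906] [0.53909052 0.14924688] [0.55654198 0.22732022] ('off', [-0.0061, 0.0581, 0.067], 'tw', [0.0, 0.0, -0.5]) ('off', [-0.0061, 0.0581, 0.119], 'tw', [0.0, 0.0, -0.5])
```

```bash
python3 -m crank '[{"offset":[-0.006,0.058,0.02],"twist":[0,0,0]},{"offset":[-0.006,0.058,0.055],"twist":[0,0,0]},{"offset":[-0.006,0.058,0.055],"twist":[0,0,0]},{"offset":[-0.006,0.058,0.055],"twist":[0,0,0]}]' 0.5
python3 - <<'E'
from fx import *
im=get_image("wrist");C=cam("wrist");o=get_obs()
a=im[100:340,200:440].copy();a=cv2.resize(a,(600,600),interpolation=2);a=np.clip(a.astype(float)*1.6,0,255).astype(np.uint8)
z=.08
for l in((-.025,-.007),(-.025,.007),(.025,.007),(.025,-.007)):
    u=(proj(C,[*F(-.04+l[0],.04+l[1]),z])-[200,100]+.5)*2.5;cv2.drawMarker(a,tuple(int(v) for v in u),(255,0,0),0,10)
for l in((-.021,-.006),(.021,-.006),(.021,.006),(-.021,.006)):
    an=np.radians(-57.8);v=np.array([[np.cos(an),-np.sin(an)],[np.sin(an),np.cos(an)]])@l
    u=(proj(C,[*F(-.04+v[0],-.04+v[1]),.072])-[200,100]+.5)*2.5;cv2.drawMarker(a,tuple(int(v) for v in u),(0,255,0),0,10)
save("w9",a);print(o["tool_pos"],go([*KN,.018],th+np.pi/2))
E
```

```text
t: 19.0
tool_pos: [0.4738, 0.246, 0.083]
tool_rot: [0.359, 3.12, 0.001]
contact_force: [1.1, -0.6, -0.1]
opening: 0.0429
grip_force: 0.0
[0.47430505 0.24613953 0.08368725] ('off', [0.0008, -0.0005, 0.0657], 'tw', [0.1, 0.1, -0.5])
```

View pics/w9.png

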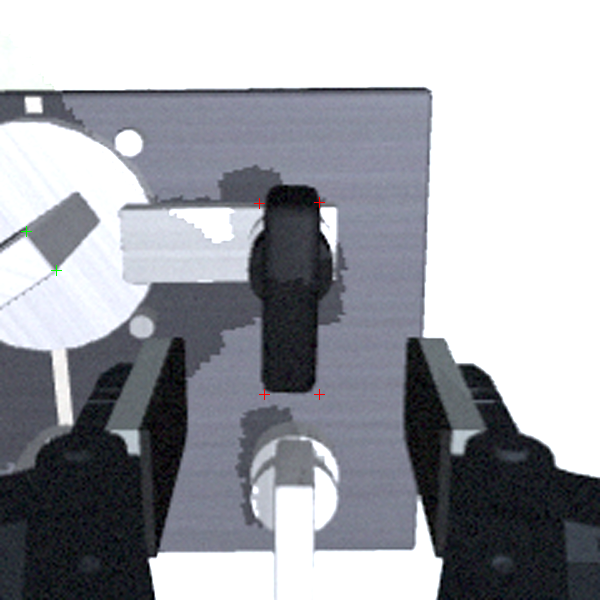

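The predicted corners fall on the knob bar top (260–320, 200–393) and on the web end (25–55, 230–270). This second view confirms the poses and heights. Now down onto the knob and grip.

```bash
python3 -m crank '[{"offset":[0,-0.0005,0.04],"twist":[0,0,0]},{"offset":[0,-0.0005,0.058],"twist":[0,0,0]},{"offset":[0,-0.0005,0.064],"twist":[0,0,0]},{"offset":[0,-0.0005,0.064],"twist":[0,0,0]}]' 0.5
python3 -m crank '[{"offset":[0,0,0],"twist":[0,0,0]},{"offset":[0,0,0],"twist":[0,0,0]},{"offset":[0,0,0],"twist":[0,0,0]},{"offset":[0,0,0],"twist":[0,0,0]},{"offset":[0,0,0],"twist":[0,0,0]}]' 0 80
python3 -c "
from fx import *
o=get_obs();print(o['wrist_torque'],o['q'][5])"
```

```text
t: 19.55
tool_pos: [0.4737, 0.2458, 0.0187]
tool_rot: [0.358, 3.12, 0.001]
contact_force: [0.4, 0.0, -0.5]
opening: 0.0426
grip_force: 0.0
t: 20.18
tool_pos: [0.4739, 0.2448, 0.0196]
tool_rot: [0.358, 3.12, -0.003]
contact_force: [-1.6, -4.7, 4.8]
opening: 0.0123
grip_force: 79.0
[-0.81293536  0.34330373 -0.06364696] -1.0029665878892862
```

```bash
python3 -m crank '[{"offset":[0,0,0],"twist":[0,0,-8]},{"offset":[0,0,0],"twist":[0,0,-16]},{"offset":[0,0,0],"twist":[0,0,-24]},{"offset":[0,0,0],"twist":[0,0,-32]},{"offset":[0,0,0],"twist":[0,0,-40]},{"offset":[0,0,0],"twist":[0,0,-48]},{"offset":[0,0,0],"twist":[0,0,-54]},{"offset":[0,0,0],"twist":[0,0,-54]},{"offset":[0,0,0],"twist":[0,0,-54]}]'
python3 -c "
from fx import *
o=get_obs();print(o['wrist_torque'],o['q'][5])"
python3 -m crank '[{"offset":[0,0,0],"twist":[0,0,0]},{"offset":[0,0,0],"twist":[0,0,0]},{"offset":[0,0,0],"twist":[0,0,0]},{"offset":[0,0,0],"twist":[0,0,0]},{"offset":[0,0,-0.05],"twist":[0,0,0]},{"offset":[0,0,-0.075],"twist":[0,0,0]},{"offset":[0,0,-0.075],"twist":[0,0,0]}]' 0.45
python3 - <<'E'
from fx import *
im=get_image("wrist");C=cam("wrist");o=get_obs()
d=cut_out("clamp_knob","wrist")
for x in d[:2]:
    k=max(cv2.findContours(x["region"].astype(np.uint8),0,2)[0],key=cv2.contourArea)[:,0].astype(float)
    w=np.array([atz(C,u,.075)[:2] for u in k])*1000;r=cv2.minAreaRect(w.astype(np.float32));b=cv2.boxPoints(r);e=max((b[1]-b[0],b[2]-b[1]),key=np.linalg.norm)
    print(x["confidence"],np.round(np.array(r[0])/1000,4),r[1],"deg rel fixture",(np.degrees(np.arctan2(e[1],e[0])-th))%180)
print(o["tool_pos"],go([*PA,.084],th+np.radians(-57.8+90)))
E
```

```text
t: 21.3
tool_pos: [0.4738, 0.2452, 0.0196]
tool_rot: [-1.099, 2.943, -0.002]
contact_force: [-2.0, -3.4, 5.1]
opening: 0.0127
grip_force: 79.0
[-0.52937498  0.42390864  0.10076556] -1.9459004880723705
t: 22.18
tool_pos: [0.4752, 0.2465, 0.0958]
tool_rot: [-1.096, 2.938, -0.0]
contact_force: [0.6, -0.2, -1.0]
opening: 0.0385
grip_force: 0.0
0.64 [0.4709 0.2435] (53.10405731201172, 20.242937088012695) deg rel fixture 53.503465523929705
[0.47373738 0.24594977 0.09361596] ('off', [0.0635, -0.0479, 0.0082], 'tw', [0.0, -0.0, -68.7])
```

```bash
python3 -m crank '[{"offset":[0.0635,-0.048,0.008],"twist":[0,0,10]},{"offset":[0.0635,-0.048,0.008],"twist":[0,0,20]},{"offset":[0.0635,-0.048,0.008],"twist":[0,0,30]},{"offset":[0.0635,-0.048,0.008],"twist":[0,0,40]},{"offset":[0.0635,-0.048,0.008],"twist":[0,0,50]},{"offset":[0.0635,-0.048,0.008],"twist":[0,0,60]},{"offset":[0.0635,-0.048,0.008],"twist":[0,0,70]},{"offset":[0.0635,-0.048,0.008],"twist":[0,0,80]},{"offset":[0.0635,-0.048,0.008],"twist":[0,0,90]},{"offset":[0.0635,-0.048,0.008],"twist":[0,0,100]},{"offset":[0.0635,-0.048,0.008],"twist":[0,0,110]},{"offset":[0.0635,-0.048,0.008],"twist":[0,0,111.3]},{"offset":[0.0635,-0.048,0.008],"twist":[0,0,111.3]},{"offset":[0.0635,-0.048,0.008],"twist":[0,0,111.3]}]' 0.5
python3 - <<'E'
from fx import *
im=get_image("wrist");C=cam("wrist");o=get_obs()
a=im[100:340,200:440].copy();a=cv2.resize(a,(600,600),interpolation=2)
for l in((-.021,-.006),(.021,-.006),(.021,.006),(-.021,.006)):
    an=np.radians(-57.8);v=np.array([[np.cos(an),-np.sin(an)],[np.sin(an),np.cos(an)]])@l
    u=(proj(C,[*F(-.04+v[0],-.04+v[1]),.072])-[200,100]+.5)*2.5;cv2.drawMarker(a,tuple(int(v) for v in u),(255,0,0),0,10)
save("w10",a);print(o["tool_pos"],o["q"][5],go([*PA,.008],th+np.radians(-57.8+90)))
E
```

```text
t: 24.02
tool_pos: [0.4563, 0.1678, 0.0845]
tool_rot: [-1.809, -2.568, 0.001]
contact_force: [-0.4, -0.6, 0.1]
opening: 0.0427
grip_force: 0.0
[0.4564496  0.16778153 0.08468299] -0.14426327158085903 ('off', [0.0001, -0.0002, 0.0767], 'tw', [-0.0, -0.0, 0.1])
```

View pics/w10.png

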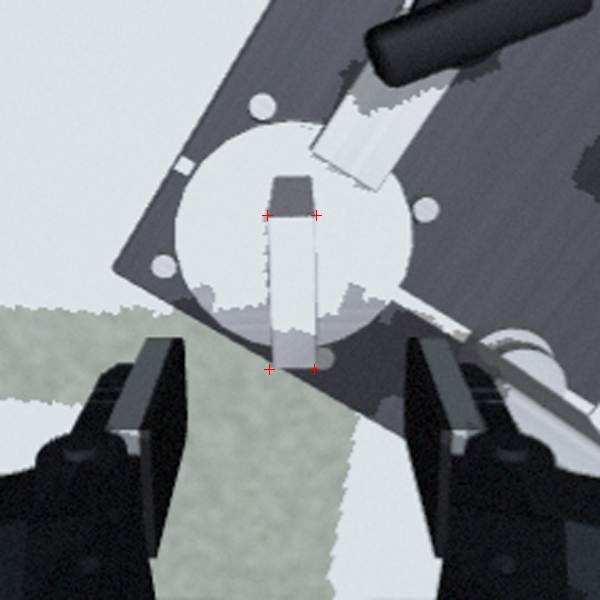

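The web lies straight between the fingers at (268–317, 215–370), within about 1 mm of the prediction, and the fingers are clear of the strap and knob. Descend, grip and turn.

```bash
python3 -m crank '[{"offset":[0,0.0005,0.04],"twist":[0,0,0]},{"offset":[0,0.0005,0.07],"twist":[0,0,0]},{"offset":[0,0.0005,0.077],"twist":[0,0,0]},{"offset":[0,0.0005,0.077],"twist":[0,0,0]}]' 0.5
python3 -m crank '[{"offset":[0,0,0],"twist":[0,0,0]},{"offset":[0,0,0],"twist":[0,0,0]},{"offset":[0,0,0],"twist":[0,0,0]},{"offset":[0,0,0],"twist":[0,0,0]},{"offset":[0,0,0],"twist":[0,0,0]}]' 0 40
python3 -m crank '[{"offset":[0,0,0],"twist":[0,0,-3]},{"offset":[0,0,0],"twist":[0,0,-6]}]'
python3 -c "
from fx import *
o=get_obs();print(o['wrist_torque'],o['contact_force'],o['q'][5])"
```

```text
t: 24.58
tool_pos: [0.4572, 0.168, 0.0082]
tool_rot: [-1.81, -2.568, 0.0]
contact_force: [0.4, 0.3, 0.3]
opening: 0.0427
grip_force: 0.0
t: 25.2
tool_pos: [0.4572, 0.1679, 0.0094]
tool_rot: [1.81, 2.568, -0.001]
contact_force: [-4.6, -1.8, 5.5]
opening: 0.0117
grip_force: 42.7
t: 25.45
tool_pos: [0.4577, 0.1671, 0.0095]
tool_rot: [1.671, 2.658, -0.002]
contact_force: [-3.6, -4.8, 4.0]
opening: 0.0113
grip_force: 42.6
[-0.70710726  0.38995006 -0.40709141] [-3.63718944 -4.83162252  4.0360342 ] -0.248526742191301
```

```bash
python3 -m crank '[{"offset":[0,0,0],"twist":[0,0,-6]},{"offset":[0,0,0],"twist":[0,0,-12]},{"offset":[0,0,0],"twist":[0,0,-18]},{"offset":[0,0,0],"twist":[0,0,-24]},{"offset":[0,0,0],"twist":[0,0,-30]},{"offset":[0,0,0],"twist":[0,0,-36]},{"offset":[0,0,0],"twist":[0,0,-42]},{"offset":[0,0,0],"twist":[0,0,-48]},{"offset":[0,0,0],"twist":[0,0,-52]},{"offset":[0,0,0],"twist":[0,0,-52]},{"offset":[0,0,0],"twist":[0,0,-52]}]'
python3 -c "
from fx import *
o=get_obs();print(o['wrist_torque'],o['contact_force']);print(go([*PA,.0095],th+np.pi/2))"

```

```text
t: 26.82
tool_pos: [0.4573, 0.1668, 0.0095]
tool_rot: [-0.338, -3.123, 0.004]
contact_force: [-4.2, -5.8, 6.5]
opening: 0.0111
grip_force: 42.8
[-0.85040902  0.7791017  -0.01672022] [-4.21537431 -5.76556932  6.49371399]
('off', [0.0013, 0.0007, 0.0], 'tw', [-0.2, 0.0, 0.2])
```

```bash
python3 -m crank '[{"offset":[0,0,0],"twist":[0,0,0]},{"offset":[0,0,0],"twist":[0,0,0]},{"offset":[0,0,0],"twist":[0,0,0]},{"offset":[0,0,0],"twist":[0,0,0]},{"offset":[0,0,-0.05],"twist":[0,0,0]},{"offset":[0.01,0,-0.09],"twist":[0,0,0]},{"offset":[0.01,0,-0.09],"twist":[0,0,0]},{"offset":[0.01,0,-0.09],"twist":[0,0,0]}]' 0.5
python3 - <<'E'
from fx import *
im=get_image("wrist");C=cam("wrist");o=get_obs();print(o["tool_pos"],o["q"][5])
g=cut_out("clamp_knob","wrist")
for x in g[:2]:
    k=max(cv2.findContours(x["region"].astype(np.uint8),0,2)[0],key=cv2.contourArea)[:,0].astype(float)
    w=np.array([atz(C,u,.075)[:2] for u in k])*1000;r=cv2.minAreaRect(w.astype(np.float32));b=cv2.boxPoints(r);e=max((b[1]-b[0],b[2]-b[1]),key=np.linalg.norm)
    print(x["confidence"],np.round(np.array(r[0])/1000,4),r[1],"deg rel",(np.degrees(np.arctan2(e[1],e[0])-th))%180)
a=cv2.resize(im[100:340,200:440],(600,600),interpolation=2)
for l in((-.021,-.006),(.021,-.006),(.021,.006),(-.021,.006)):
    u=(proj(C,[*F(-.04+l[0],-.04+l[1]),.072])-[200,100]+.5)*2.5;cv2.drawMarker(a,tuple(int(v) for v in u),(255,0,0),0,10)
save("w11",a);print(go([*KN,.084],th+np.radians(90+53.5)))
E
```

```text
t: 27.82
tool_pos: [0.4469, 0.1701, 0.0973]
tool_rot: [-0.339, -3.123, 0.0]
contact_force: [-0.2, 0.5, -0.4]
opening: 0.0427
grip_force: 0.0
[0.44640778 0.16995592 0.09652619] -1.1468596176469559
0.71 [0.4704 0.2437] (58.24279022216797, 21.322185516357422) deg rel 46.588827895018916
('off', [-0.0105, 0.0801, 0.012], 'tw', [0.0, -0.2, -53.3])
```

View pics/w11.png

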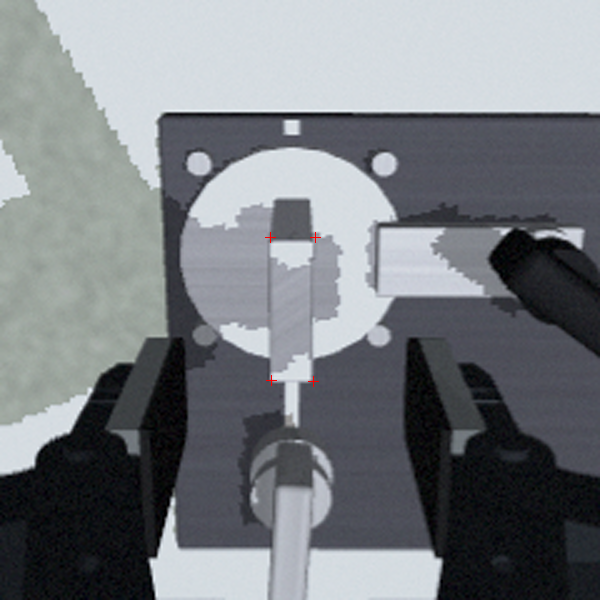

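The web now matches the white line to within about 1° (top face at (270–313, 238–380)). Back to the knob to retighten.

```bash
python3 -m crank '[{"offset":[-0.0105,0.08,0],"twist":[0,0,-10]},{"offset":[-0.0105,0.08,0],"twist":[0,0,-20]},{"offset":[-0.0105,0.08,0.01],"twist":[0,0,-30]},{"offset":[-0.0105,0.08,0.01],"twist":[0,0,-40]},{"offset":[-0.0105,0.08,0.01],"twist":[0,0,-50]},{"offset":[-0.0105,0.08,0.01],"twist":[0,0,-53.3]},{"offset":[-0.0105,0.08,0.01],"twist":[0,0,-53.3]},{"offset":[-0.0105,0.08,0.01],"twist":[0,0,-53.3]}]' 0.5
python3 -c "
from fx import *
o=get_obs();print(o['q'][5],go([*KN,.019],th+np.radians(90+53.5)))"

```

```text
t: 28.92
tool_pos: [0.4743, 0.2458, 0.087]
tool_rot: [1.096, -2.942, -0.0]
contact_force: [-0.2, 0.9, 0.3]
opening: 0.0426
grip_force: 0.0
-1.9451539212154838 ('off', [0.0004, 0.0004, 0.068], 'tw', [0.0, -0.1, -0.0])
```

```bash
python3 -m crank '[{"offset":[0,0,0.04],"twist":[0,0,0]},{"offset":[0,0,0.06],"twist":[0,0,0]},{"offset":[0,0,0.067],"twist":[0,0,0]},{"offset":[0,0,0.067],"twist":[0,0,0]}]' 0.5
python3 -m crank '[{"offset":[0,0,0],"twist":[0,0,0]},{"offset":[0,0,0],"twist":[0,0,0]},{"offset":[0,0,0],"twist":[0,0,0]},{"offset":[0,0,0],"twist":[0,0,0]},{"offset":[0,0,0],"twist":[0,0,0]}]' 0 100
python3 -m crank '[{"offset":[0,0,0],"twist":[0,0,8]},{"offset":[0,0,0],"twist":[0,0,16]},{"offset":[0,0,0],"twist":[0,0,24]},{"offset":[0,0,0],"twist":[0,0,32]},{"offset":[0,0,0],"twist":[0,0,38]},{"offset":[0,0,0],"twist":[0,0,43]},{"offset":[0,0,0],"twist":[0,0,47]},{"offset":[0,0,0],"twist":[0,0,51]},{"offset":[0,0,0],"twist":[0,0,55]},{"offset":[0,0,0],"twist":[0,0,58]},{"offset":[0,0,0],"twist":[0,0,58]},{"offset":[0,0,0],"twist":[0,0,58]}]'
python3 -c "
from fx import *
o=get_obs();print(o['wrist_torque'],o['q'][5])"
```

```text
t: 29.42
tool_pos: [0.4747, 0.246, 0.0209]
tool_rot: [1.097, -2.943, -0.0]
contact_force: [0.2, -0.2, -0.0]
opening: 0.0427
grip_force: 0.0
t: 30.05
tool_pos: [0.4756, 0.2466, 0.0226]
tool_rot: [-1.097, 2.942, 0.001]
contact_force: [-2.1, 0.3, 5.8]
opening: 0.0118
grip_force: 98.3
t: 31.55
tool_pos: [0.4761, 0.244, 0.0226]
tool_rot: [0.466, 3.104, -0.006]
contact_force: [-1.1, -9.0, 7.6]
opening: 0.0119
grip_force: 98.8
[-1.39215195  0.20852166 -0.13252857] -0.9334736700860812
```

```bash
python3 -m crank '[{"offset":[0,0,0],"twist":[0,0,2]},{"offset":[0,0,0],"twist":[0,0,4]},{"offset":[0,0,0],"twist":[0,0,5]},{"offset":[0,0,0],"twist":[0,0,5]}]'
python3 -c "
from fx import *
o=get_obs();print(o['wrist_torque'],o['q'][5])"
python3 -m crank '[{"offset":[0,0,0],"twist":[0,0,0]},{"offset":[0,0,0],"twist":[0,0,0]},{"offset":[0,0,0],"twist":[0,0,0]},{"offset":[0,0,0],"twist":[0,0,0]},{"offset":[0,0,-0.05],"twist":[0,0,0]},{"offset":[0.03,0,-0.09],"twist":[0,0,0]},{"offset":[0.03,-0.03,-0.09],"twist":[0,0,0]},{"offset":[0.03,-0.03,-0.09],"twist":[0,0,0]}]' 0.5
python3 - <<'E'
from fx import *
im=get_image("wrist");C=cam("wrist");o=get_obs()
a=cv2.resize(im[90:330,180:440],(780,600),fx=0,fy=0,interpolation=2) if 0 else cv2.resize(im[90:330,170:450],(700,600),interpolation=2)
a=np.clip(a.astype(float)*1.3,0,255).astype(np.uint8)
for l,z,x,y in[((i*.021,j*.006),.072,-.04,-.04) for i in(-1,1) for j in(-1,1)]+[((i*.025,j*.007),.08,-.04,.04) for i in(-1,1) for j in(-1,1)]+[((i*.023,j*.006),.064,.045,.04*k) for i in(-1,1) for j in(-1,1) for k in(-1,1)]:
    u=(proj(C,[*F(x+l[0],y+l[1]),z])-[170,90]+.5)*2.5;cv2.drawMarker(a,tuple(int(v) for v in u),(255,0,0),0,8)
save("w12",a);print(go([*SP,.09],th+np.pi/2),o["q"][5])
E
```

```text
t: 32.05
tool_pos: [0.476, 0.2438, 0.0226]
tool_rot: [0.6, 3.081, -0.007]
contact_force: [-1.8, -8.5, 7.8]
opening: 0.0122
grip_force: 98.9
[-1.56618824  0.27446696  0.11283849] -0.8465669494137606
t: 33.05
tool_pos: [0.4354, 0.2291, 0.1114]
tool_rot: [0.603, 3.082, 0.001]
contact_force: [0.0, -0.1, 1.2]
opening: 0.0428
grip_force: 0.0
('off', [-0.1129, 0.0436, 0.021], 'tw', [0.0, 0.0, -9.5]) -0.8512938522459618
```

View pics/w12.png

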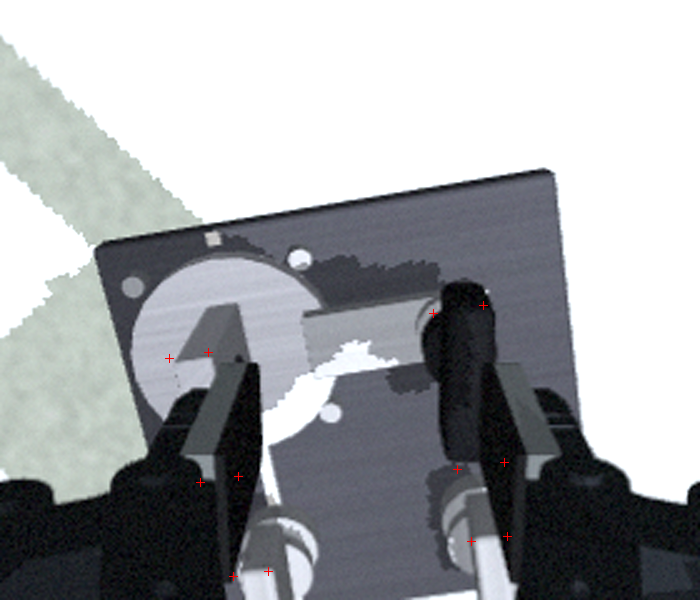

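The knob bar is slightly past its starting angle, so it is tight. The screw corners match, but the web is half hidden behind a finger. I'll take a clear look at its angle.

```bash
python3 -c "
from fx import *
print(go([.440,.171,.11],th+np.pi/2))"
python3 -m crank '[{"offset":[-0.017,-0.056,0],"twist":[0,0,-9.5]},{"offset":[-0.017,-0.056,0],"twist":[0,0,-9.5]},{"offset":[-0.017,-0.056,0],"twist":[0,0,-9.5]},{"offset":[-0.017,-0.056,0],"twist":[0,0,-9.5]}]'
python3 - <<'E'
from fx import *
im=get_image("wrist");C=cam("wrist");o=get_obs();print(o["tool_pos"],o["tool_rot"])
a=cv2.resize(im[100:300,220:420],(600,600),interpolation=2)
m=a.copy()
for l in[(i*.021,j*.006) for i in(-1,1) for j in(-1,1)]:
    u=(proj(C,[*F(-.04+l[0],-.04+l[1]),.072])-[220,100]+.5)*3;cv2.drawMarker(a,tuple(int(v) for v in u),(255,0,0),0,8)
save("w13",a);print(go([*SP,.09],th+np.pi/2),o["q"][5])
E
```

```text
('off', [-0.0261, -0.0525, 0.001], 'tw', [0.0, 0.0, -9.5])
t: 33.6
tool_pos: [0.4305, 0.1721, 0.1109]
tool_rot: [-0.343, -3.122, -0.0]
contact_force: [1.0, 0.1, -0.4]
opening: 0.0426
grip_force: 0.0
[0.43048236 0.17207676 0.11089049] [-3.43022108e-01 -3.12243909e+00 -2.07905901e-04]
('off', [-0.1111, 0.0813, 0.0209], 'tw', [0.0, -0.0, 0.1]) -1.132649450800837
```

View pics/w13.png

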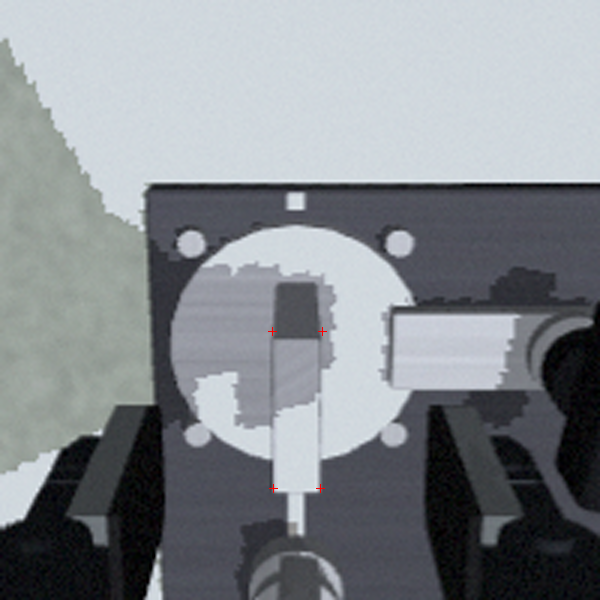

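The web is in line (edges (273,338)→(274,490) and (321,338)→(320,490), about 1°) and the strap is down. Next, the lock screw at y +40.

```bash
python3 -m crank '[{"offset":[-0.111,0.0815,0],"twist":[0,0,0]},{"offset":[-0.111,0.0815,0],"twist":[0,0,0]},{"offset":[-0.111,0.0815,0.02],"twist":[0,0,0]},{"offset":[-0.111,0.0815,0.02],"twist":[0,0,0]},{"offset":[-0.111,0.0815,0.02],"twist":[0,0,0]}]' 0.5
python3 - <<'E'
from fx import *
im=get_image("wrist");C=cam("wrist");o=get_obs()
for x in cut_out("screw_b","wrist")[:3]:
    k=max(cv2.findContours(x["region"].astype(np.uint8),0,2)[0],key=cv2.contourArea)[:,0].astype(float)
    w=np.array([atz(C,u,.06)[:2] for u in k])*1000;r=cv2.minAreaRect(w.astype(np.float32));b=cv2.boxPoints(r);e=max((b[1]-b[0],b[2]-b[1]),key=np.linalg.norm)
    print(x["confidence"],np.array(r[0])/1000,r[1],"deg",(np.degrees(np.arctan2(e[1],e[0])-th))%180)
# bright top-face rows scan along predicted bar
hs=proj(C,[*SP,.064]);print("proj",hs)
for l in((-.02,),(0,),(.015,)):
    u=proj(C,[*F(.045+l[0],.04),.064]);r=int(u[1]);row=im[r,int(u[0])-25:int(u[0])+25].mean(1).astype(int);print(u.round(1),row.tolist())
print(o["tool_pos"],go([*SP,.006],th+np.pi/2))
E
```

```text
t: 34.28
tool_pos: [0.5559, 0.2269, 0.091]
tool_rot: [-0.343, -3.122, 0.0]
contact_force: [-0.6, 0.0, -0.8]
opening: 0.0429
grip_force: 0.0
0.89 [0.54001959 0.15618723] (28.63953971862793, 52.25273132324219) deg 176.52768549610437
0.76 [0.55529584 0.22731227] (24.96215057373047, 50.58201217651367) deg 0.0014300617399868212
proj [317.39348111 209.10521781]
[317.4 180.8] [89, 87, 88, 90, 65, 50, 60, 59, 53, 56, 58, 66, 94, 124, 135, 136, 141, 119, 148, 185, 203, 208, 207, 203, 202, 201, 199, 198, 197, 199, 204, 211, 206, 187, 143, 197, 213, 212, 152, 97, 78, 88, 90, 90, 90, 89, 91, 87, 91, 91]
[317.4 209.1] [52, 54, 54, 53, 51, 55, 55, 54, 55, 52, 55, 81, 122, 126, 130, 134, 118, 111, 121, 128, 135, 133, 131, 129, 127, 127, 127, 127, 125, 128, 133, 130, 118, 100, 124, 135, 132, 131, 134, 96, 57, 57, 55, 81, 86, 89, 89, 89, 87, 85]
[317.4 229.4] [83, 84, 84, 83, 87, 84, 84, 85, 85, 84, 83, 84, 84, 81, 82, 85, 77, 104, 120, 129, 132, 129, 126, 125, 126, 126, 123, 124, 127, 125, 130, 124, 113, 87, 78, 85, 83, 86, 85, 86, 85, 84, 85, 83, 79, 85, 83, 81, 86, 82]
[0.55610254 0.22685419 0.0915817 ] ('off', [-0.0001, 0.0005, 0.0859], 'tw', [0.0, 0.1, 0.0])
```

```bash
python3 -m crank '[{"offset":[0,0.0005,0.045],"twist":[0,0,0]},{"offset":[0,0.0005,0.075],"twist":[0,0,0]},{"offset":[0,0.0005,0.085],"twist":[0,0,0]},{"offset":[0,0.0005,0.085],"twist":[0,0,0]}]' 0.5
python3 -m crank '[{"offset":[0,0,0],"twist":[0,0,0]},{"offset":[0,0,0],"twist":[0,0,0]},{"offset":[0,0,0],"twist":[0,0,0]},{"offset":[0,0,0],"twist":[0,0,0]},{"offset":[0,0,0],"twist":[0,0,0]}]' 0 50
python3 -c "
from fx import *
o=get_obs();print(o['wrist_torque'],o['effort'][5])"
python3 -m crank '[{"offset":[0,0,0],"twist":[0,0,3]},{"offset":[0,0,0],"twist":[0,0,6]},{"offset":[0,0,0],"twist":[0,0,6]}]'
python3 -c "
from fx import *
o=get_obs();print(o['wrist_torque'],o['effort'][5])"
```

```text
t: 34.88
tool_pos: [0.5565, 0.227, 0.0065]
tool_rot: [0.344, 3.122, 0.0]
contact_force: [-0.2, 0.9, 0.5]
opening: 0.0428
grip_force: 0.0
t: 35.5
tool_pos: [0.5578, 0.2263, 0.0082]
tool_rot: [0.345, 3.121, -0.002]
contact_force: [-2.2, -3.3, 5.7]
opening: 0.0111
grip_force: 49.8
[-0.69408032  0.3156442  -0.26419254] -0.21744629368185997
t: 35.88
tool_pos: [0.5578, 0.2262, 0.0079]
tool_rot: [0.505, 3.098, -0.002]
contact_force: [-2.3, -5.5, 5.7]
opening: 0.0108
grip_force: 49.8
[-0.88002862  0.31745843  0.21119897] 0.3042370453476906
```

```bash
python3 -m crank '[{"offset":[0,0,0],"twist":[0,0,3]},{"offset":[0,0,0],"twist":[0,0,5]},{"offset":[0,0,0],"twist":[0,0,5]}]'
python3 -c "
from fx import *
o=get_obs();print(o['wrist_torque'],o['effort'][5])"
```

```text
t: 36.25
tool_pos: [0.5577, 0.2261, 0.0077]
tool_rot: [0.639, 3.073, -0.003]
contact_force: [-0.9, -5.3, 5.8]
opening: 0.0112
grip_force: 49.7
[-0.87613396  0.23959112  0.34227234] 0.4111375194042921
```

The resistance grows at about 1.2 N m/rad, so this one is cross-threaded. I'll turn it fully back out.

```bash
python3 -m crank '[{"offset":[0,0,0],"twist":[0,0,-4]},{"offset":[0,0,0],"twist":[0,0,-8]},{"offset":[0,0,0],"twist":[0,0,-11]},{"offset":[0,0,0],"twist":[0,0,-13]},{"offset":[0,0,0],"twist":[0,0,-13]}]'
python3 -c "
from fx import *
o=get_obs();print(o['wrist_torque'],o['effort'][5])"
python3 -m crank '[{"offset":[0,0,0],"twist":[0,0,0]},{"offset":[0,0,0],"twist":[0,0,0]},{"offset":[0,0,0],"twist":[0,0,0]},{"offset":[0,0,0],"twist":[0,0,0]},{"offset":[0,0,-0.05],"twist":[0,0,0]},{"offset":[0,0,-0.085],"twist":[0,0,0]},{"offset":[0,0,-0.085],"twist":[0,0,0]}]' 0.5
python3 - <<'E'
from fx import *
im=get_image("wrist");C=cam("wrist");o=get_obs()
for x in cut_out("screw_b","wrist")[:3]:
    k=max(cv2.findContours(x["region"].astype(np.uint8),0,2)[0],key=cv2.contourArea)[:,0].astype(float)
    w=np.array([atz(C,u,.06)[:2] for u in k])*1000;r=cv2.minAreaRect(w.astype(np.float32));b=cv2.boxPoints(r);e=max((b[1]-b[0],b[2]-b[1]),key=np.linalg.norm)
    print(x["confidence"],np.array(r[0])/1000,r[1],"deg",(np.degrees(np.arctan2(e[1],e[0])-th))%180)
for l in(-.018,-.01,0,.01,.018):
    u=proj(C,[*F(.045+l,.04),.064]);r=int(round(u[1]));x0=int(u[0]);g=im[r,x0-25:x0+26].astype(float).mean(1);print(l,u.round(1),g.astype(int).tolist())
print(o["tool_pos"],go([*SM,.09],th+np.pi/2))
E
```

```text
t: 36.88
tool_pos: [0.5578, 0.2264, 0.0083]
tool_rot: [0.291, 3.126, -0.001]
contact_force: [-2.7, -5.5, 7.7]
opening: 0.0107
grip_force: 50.8
[-0.82390347  0.44065688 -0.52600998] -0.5345243588089943
t: 37.75
tool_pos: [0.5594, 0.228, 0.0953]
tool_rot: [0.289, 3.121, 0.004]
contact_force: [-0.3, 0.2, 0.1]
opening: 0.0428
grip_force: 0.0
0.82 [0.55266412 0.22698053] (24.290555953979492, 48.862422943115234) deg 1.9881613365674458
0.67 [0.53717749 0.156901  ] (27.309226989746094, 51.32206344604492) deg 175.614864864478
-0.018 [316.9 181.1] [87, 68, 53, 54, 51, 55, 57, 121, 135, 94, 108, 129, 130, 136, 139, 124, 140, 169, 194, 203, 205, 202, 202, 202, 202, 201, 198, 199, 206, 213, 207, 190, 160, 163, 201, 212, 212, 212, 137, 186, 208, 147, 97, 89, 89, 90, 90, 89, 91, 88, 91]
-0.01 [316.5 192.5] [54, 54, 55, 56, 52, 55, 104, 129, 131, 132, 128, 131, 128, 130, 135, 115, 124, 166, 198, 205, 203, 201, 200, 202, 200, 199, 196, 199, 205, 207, 200, 178, 142, 190, 208, 208, 160, 134, 135, 186, 205, 184, 122, 84, 89, 85, 85, 83, 85, 85, 85]
0 [316.  206.5] [57, 55, 56, 60, 56, 54, 51, 51, 53, 53, 57, 51, 56, 70, 103, 100, 111, 123, 131, 132, 129, 129, 127, 129, 128, 126, 124, 126, 131, 132, 119, 103, 110, 99, 69, 55, 57, 55, 54, 80, 86, 86, 86, 88, 85, 86, 89, 88, 87, 90, 83]
0.01 [315.5 220.1] [53, 57, 53, 51, 53, 54, 55, 53, 75, 82, 86, 85, 87, 85, 83, 85, 98, 112, 127, 127, 127, 128, 127, 126, 124, 125, 126, 124, 128, 130, 122, 114, 83, 56, 54, 51, 57, 57, 80, 88, 87, 88, 86, 86, 89, 88, 90, 86, 88, 88, 85]
0.018 [315.1 230.7] [223, 224, 223, 223, 223, 225, 224, 224, 225, 223, 223, 223, 223, 224, 224, 223, 185, 133, 126, 131, 127, 126, 123, 126, 126, 126, 125, 127, 126, 129, 123, 131, 206, 223, 223, 225, 223, 222, 223, 224, 223, 224, 223, 224, 225, 225, 224, 223, 223, 224, 224]
[0.55770552 0.22748809 0.09266745] ('off', [0.0027, -0.0797, 0.0007], 'tw', [-0.0, -0.0, 2.0])
```

The bar is back along its original direction, held against the out stop. Now the other screw.

```bash
python3 -m crank '[{"offset":[0.003,-0.08,0],"twist":[0,0,4]},{"offset":[0.003,-0.08,0],"twist":[0,0,4]},{"offset":[0.003,-0.08,0],"twist":[0,0,4]},{"offset":[0.003,-0.08,0],"twist":[0,0,4]}]' 0.5
python3 - <<'E'
from fx import *
im=get_image("wrist");C=cam("wrist");o=get_obs()
for l in(-.018,-.005,.005,.018):
    u=proj(C,[*F(.045+l,-.04),.064]);r=int(round(u[1]));x0=int(u[0]);g=im[r,x0-25:x0+26].astype(float).mean(1);print(l,u.round(1),g.astype(int).tolist())
print(o["tool_pos"],o["q"][5],go([*SM,.006],th+np.pi/2-.035))
E
```

```text
t: 38.35
tool_pos: [0.5389, 0.1497, 0.0905]
tool_rot: [-0.398, -3.116, -0.001]
contact_force: [0.2, 1.0, 0.2]
opening: 0.0423
grip_force: 0.0
-0.018 [314.7 183.9] [88, 85, 87, 88, 84, 85, 67, 54, 55, 55, 60, 107, 130, 134, 112, 85, 98, 131, 126, 140, 170, 198, 209, 208, 207, 206, 207, 205, 204, 202, 202, 208, 211, 215, 200, 183, 154, 200, 155, 97, 163, 204, 214, 150, 96, 86, 87, 84, 85, 87, 89]
-0.005 [315.4 202.5] [56, 56, 56, 54, 56, 58, 58, 60, 90, 128, 132, 133, 133, 131, 133, 135, 133, 115, 147, 177, 199, 208, 206, 205, 203, 202, 203, 202, 200, 199, 208, 211, 205, 187, 145, 132, 142, 139, 135, 136, 138, 134, 133, 120, 78, 87, 90, 91, 89, 92, 89]
0.005 [315.9 216.3] [54, 58, 53, 56, 53, 54, 57, 51, 56, 55, 54, 53, 55, 59, 55, 54, 55, 69, 108, 124, 131, 133, 133, 128, 132, 130, 129, 126, 129, 129, 130, 134, 125, 114, 76, 54, 56, 50, 53, 53, 52, 55, 57, 53, 58, 52, 81, 87, 85, 86, 85]
0.018 [316.6 233.8] [184, 184, 187, 183, 218, 225, 224, 225, 225, 225, 223, 223, 224, 225, 225, 225, 153, 112, 126, 132, 129, 128, 128, 129, 129, 126, 129, 125, 127, 132, 127, 121, 101, 205, 225, 227, 226, 228, 226, 227, 227, 226, 225, 226, 227, 227, 226, 226, 225, 227, 225]
[0.5390352  0.14991951 0.09071358] -1.1794032674006607 ('off', [-0.0003, -0.0007, 0.0847], 'tw', [0.0, -0.0, 0.1])
```

```bash
python3 -m crank '[{"offset":[0,0,0.045],"twist":[0,0,0]},{"offset":[0,0,0.075],"twist":[0,0,0]},{"offset":[0,0,0.0845],"twist":[0,0,0]},{"offset":[0,0,0.0845],"twist":[0,0,0]}]' 0.5
python3 -m crank '[{"offset":[0,0,0],"twist":[0,0,0]},{"offset":[0,0,0],"twist":[0,0,0]},{"offset":[0,0,0],"twist":[0,0,0]},{"offset":[0,0,0],"twist":[0,0,0]},{"offset":[0,0,0],"twist":[0,0,0]}]' 0 50
python3 -c "
from fx import *
o=get_obs();print(o['wrist_torque'],o['effort'][5],o['q'][5])"
python3 -m crank '[{"offset":[0,0,0],"twist":[0,0,4]},{"offset":[0,0,0],"twist":[0,0,8]},{"offset":[0,0,0],"twist":[0,0,10]},{"offset":[0,0,0.0005],"twist":[0,0,10]}]'
python3 -c "
from fx import *
o=get_obs();print(o['wrist_torque'],o['effort'][5],o['q'][5])"
```

```text
t: 38.9
tool_pos: [0.5389, 0.1495, 0.0063]
tool_rot: [-0.397, -3.116, 0.0]
contact_force: [-0.1, 0.2, 0.2]
opening: 0.0428
grip_force: 0.0
t: 39.52
tool_pos: [0.5402, 0.1482, 0.0085]
tool_rot: [0.399, 3.114, -0.002]
contact_force: [-2.2, -4.5, 6.0]
opening: 0.0108
grip_force: 50.5
[-0.67534702  0.3092267   0.00147688] -0.030144135234877467 -1.1795490329208431
t: 40.02
tool_pos: [0.5402, 0.1481, 0.0079]
tool_rot: [0.668, 3.067, -0.002]
contact_force: [-1.7, -5.8, 8.0]
opening: 0.0109
grip_force: 50.8
[-0.92664558  0.47806793 -0.05982568] -0.012481363664846867 -1.0050584916638123
```

Torque stays flat, so this is the sound screw. Run it home, following it as it sinks.

```bash
python3 -m crank '[{"offset":[0,0,0.0005],"twist":[0,0,8]},{"offset":[0,0,0.001],"twist":[0,0,16]},{"offset":[0,0,0.0013],"twist":[0,0,24]},{"offset":[0,0,0.0017],"twist":[0,0,32]},{"offset":[0,0,0.0021],"twist":[0,0,40]},{"offset":[0,0,0.0025],"twist":[0,0,48]},{"offset":[0,0,0.003],"twist":[0,0,56]},{"offset":[0,0,0.0034],"twist":[0,0,64]},{"offset":[0,0,0.0038],"twist":[0,0,72]},{"offset":[0,0,0.0042],"twist":[0,0,80]},{"offset":[0,0,0.0046],"twist":[0,0,88]},{"offset":[0,0,0.005],"twist":[0,0,95]},{"offset":[0,0,0.0053],"twist":[0,0,100]},{"offset":[0,0,0.0053],"twist":[0,0,100]}]'
python3 -c "
from fx import *
o=get_obs();print(o['wrist_torque'],o['effort'][5],o['q'][5])"
python3 -m crank '[{"offset":[0,0,0.0001],"twist":[0,0,3]},{"offset":[0,0,0.0003],"twist":[0,0,6]},{"offset":[0,0,0.0003],"twist":[0,0,8]},{"offset":[0,0,0.0003],"twist":[0,0,8]}]'
python3 -c "
from fx import *
o=get_obs();print(o['wrist_torque'],o['effort'][5],o['q'][5])"
```

```text
t: 41.78
tool_pos: [0.5387, 0.1474, 0.0026]
tool_rot: [2.779, 1.46, -0.005]
contact_force: [-7.3, -8.3, 12.0]
opening: 0.0105
grip_force: 51.3
[-1.36485329  1.23127704 -0.02535463] 0.04457749309949577 0.7406343913504027
t: 42.28
tool_pos: [0.5386, 0.1475, 0.0024]
tool_rot: [2.87, 1.269, -0.005]
contact_force: [-8.4, -6.6, 13.4]
opening: 0.011
grip_force: 59.3
[-1.3257832   1.37329442  1.23113558] 1.2693556398153305 0.8765000490655396
```

```bash
python3 -m crank '[{"offset":[0,0,0],"twist":[0,0,0]},{"offset":[0,0,0],"twist":[0,0,0]},{"offset":[0,0,0],"twist":[0,0,0]},{"offset":[0,0,0],"twist":[0,0,0]},{"offset":[0,0,-0.05],"twist":[0,0,0]},{"offset":[0,0,-0.09],"twist":[0,0,0]},{"offset":[0.03,0,-0.15],"twist":[0,0,0]},{"offset":[0.03,0,-0.15],"twist":[0,0,0]},{"offset":[0.03,0,-0.15],"twist":[0,0,0]}]' 0.4
python3 -c "
from fx import *
o=get_obs();print(o['q'][5],o['tool_pos'],go([.44,.19,.15],th+np.pi/2))"
```

```text
t: 43.4
tool_pos: [0.5593, 0.1713, 0.1505]
tool_rot: [2.876, 1.264, 0.001]
contact_force: [0.5, -0.1, -0.1]
opening: 0.0344
grip_force: 0.0
0.9127880859163937 [0.55934526 0.17125534 0.15048554] ('off', [-0.0669, -0.1006, 0.0004], 'tw', [0.0, -0.0, 60.0])
```

```bash
python3 -m crank '[{"offset":[0,0,0],"twist":[0,0,10]},{"offset":[0,0,0],"twist":[0,0,20]},{"offset":[0,0,0],"twist":[0,0,30]},{"offset":[0,0,0],"twist":[0,0,40]},{"offset":[0,0,0],"twist":[0,0,50]},{"offset":[0,0,0],"twist":[0,0,60]},{"offset":[0,0,0],"twist":[0,0,60]},{"offset":[0,0,0],"twist":[0,0,60]}]'
python3 - <<'E'
from fx import *
im=get_image("wrist");C=cam("wrist");save("w14",im)
for q,z in(("screw_b",.06),("clamp_knob",.075),("part",.04)):
  for x in cut_out(q,"wrist")[:3]:
    k=max(cv2.findContours(x["region"].astype(np.uint8),0,2)[0],key=cv2.contourArea)[:,0].astype(float)
    w=np.array([atz(C,u,z)[:2] for u in k])*1000;r=cv2.minAreaRect(w.astype(np.float32));b=cv2.boxPoints(r);e=max((b[1]-b[0],b[2]-b[1]),key=np.linalg.norm)
    print(q,round(x["confidence"],2),(Rm.T@(np.array(r[0])/1000-c)).round(3),np.round(r[1]),"deg",round((np.degrees(np.arctan2(e[1],e[0])-th))%180,1))
g=cv2.cvtColor(im,cv2.COLOR_RGB2GRAY)
for nm,y,z,xs in(("web",-.04,.072,(-.057,-.049,-.040,-.031,-.023)),("s+",.04,.064,(.027,.036,.045,.054,.063))):
  for xx in xs:
    A=proj(C,[*F(xx,y-.016),z]);B=proj(C,[*F(xx,y+.016),z])
    t=np.linspace(0,1,33);v=cv2.remap(g,(A[0]+t*(B-A)[0]).astype(np.float32)[None],(A[1]+t*(B-A)[1]).astype(np.float32)[None],1)[0];print(nm,xx,v.tolist())
for s in samples(get_image("top"),cam("top"),minpx=60):print(s[1],s[2])
E
```

```text
t: 44.4
tool_pos: [0.5584, 0.1708, 0.1489]
tool_rot: [3.122, -0.341, -0.004]
contact_force: [0.7, -0.5, 0.2]
opening: 0.0341
grip_force: 0.0
screw_b 0.82 [0.047 0.036] [25. 51.] deg 178.0
screw_b 0.62 [ 0.103 -0.262] [35. 29.] deg 16.1
screw_b 0.58 [ 0.053 -0.04 ] [48. 25.] deg 63.2
part 0.57 [-0.035 -0.029] [47. 92.] deg 1.1
web -0.057 [23, 14, 52, 140, 197, 207, 209, 206, 210, 207, 193, 189, 206, 207, 206, 205, 208, 208, 206, 205, 208, 205, 203, 205, 208, 211, 207, 206, 207, 208, 208, 208, 207]
web -0.049 [27, 19, 11, 14, 78, 174, 208, 207, 208, 207, 204, 197, 209, 208, 209, 209, 209, 208, 208, 209, 209, 206, 180, 154, 202, 210, 208, 207, 207, 209, 209, 209, 209]
web -0.04 [18, 11, 12, 7, 13, 13, 33, 67, 84, 90, 123, 185, 208, 209, 209, 207, 207, 209, 207, 208, 208, 199, 155, 112, 142, 188, 193, 184, 179, 171, 154, 125, 98]
web -0.031 [21, 8, 2, 2, 9, 10, 5, 6, 101, 175, 188, 190, 208, 208, 208, 209, 208, 209, 208, 208, 208, 202, 156, 96, 98, 149, 200, 207, 207, 208, 209, 211, 209]
web -0.023 [26, 11, 7, 5, 3, 7, 7, 6, 13, 26, 110, 187, 209, 207, 208, 209, 208, 208, 208, 208, 209, 
[... 273 characters left out ...]
0, 187, 187, 185, 185, 184, 183, 189, 189, 156, 68, 78, 75, 78, 80, 79, 79, 79, 77, 77, 77]
s+ 0.045 [50, 56, 82, 111, 117, 113, 85, 58, 58, 62, 90, 151, 179, 192, 191, 190, 191, 188, 185, 191, 191, 168, 101, 84, 83, 83, 84, 84, 84, 83, 83, 83, 85]
s+ 0.054 [121, 113, 114, 116, 117, 113, 83, 59, 61, 63, 93, 146, 188, 199, 196, 192, 192, 189, 187, 193, 194, 174, 175, 175, 107, 82, 82, 82, 79, 81, 82, 82, 82]
s+ 0.063 [97, 74, 81, 105, 119, 118, 91, 59, 60, 60, 83, 149, 190, 204, 200, 197, 197, 193, 192, 196, 195, 161, 74, 83, 81, 84, 82, 82, 83, 83, 83, 84, 81]
[ 0.44995313 -0.14731203] (33.215003967285156, 18.888521194458008)
[ 0.53301544 -0.12725328] (29.587207794189453, 19.078426361083984)
```

Everything checks: the web is at 0°, the crossed screw is back at 0°, the sound screw has turned about 115° onto its stop, and both blocks are at rest in the tray. Handing in.

```bash
python3 -c "
from station import *
print(finish_job())"
```

```text
the job is handed in; nothing more can be done
None
```

The job is handed in (no verdict was returned): both blocks are in the tray, the part is in line and clamped tight, the sound screw (y −40) is home and the cross-threaded one (y +40) is back out; the strap's force itself was not measured.

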